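Return the check weights to the weight rail in order of size

TASK

The balance check is finished: put the four check weights that are still standing about the balance and the bench back on the black weight rail. The biggest weight already stands at one end of the rail and stays where it is; continue the row from it in falling size, one weight to a seat, so that the smallest ends at the free end. Set each one down gently, upright and near the middle of its seat, and neither drop a weight nor knock one over.

Things in the scene. Friction and masses are not known exactly. Their poses are not given: they have to be found in the camera images.
- weight_48: the largest knob weight, steel-grey, 48 mm diameter, 78 mm high with its knob, 1 kg; it already stands in its seat at one end of the rail (90 mm above the bench) and stays there. The tallest thing in the way of carrying is the balance, under 150 mm high. Origin: centre of its underside, z up its axis
- weight_38: the second largest knob weight of the series, yellow brass, 38 mm diameter, 60 mm high with its narrower knob (plain cylinder body up to about 36 mm), loose and upright on the bench, beyond the cup tray or by the balance. Origin: centre of its underside, z up its axis. Take it from above round the body
- weight_28: the third largest knob weight of the series, steel-grey, 28 mm diameter, 44 mm high with its narrower knob (plain cylinder body up to about 26 mm), loose and upright on the bench, beyond the cup tray or by the balance. Origin: centre of its underside, z up its axis. Take it from above round the body
- weight_22: the fourth largest knob weight of the series, yellow brass, 22 mm diameter, 33 mm high with its narrower knob (plain cylinder body up to about 20 mm), loose and upright on the bench, beyond the cup tray or by the balance. Origin: centre of its underside, z up its axis. Take it from above round the body
- weight_20: the smallest knob weight of the series, steel-grey, 20 mm diameter, 27 mm high with its narrower knob (plain cylinder body up to about 16 mm), loose and upright on the bench, beyond the cup tray or by the balance. Origin: centre of its underside, z up its axis. Take it from above round the body
- seat_1: empty seat on the black weight rail, next to the largest weight: round recess, dark green felt floor, steel rim, 54 mm bore, 2.4 mm deep. Origin: centre of its underside; felt floor 2 mm above it (12 mm above the bench), rim top 4.4 mm above it. Seat centres lie in one line, 61 mm on from the one before; the rail is fixed, left of the cup tray, turned any way
- seat_2: empty seat on the black weight rail, second from the largest weight: round recess, dark green felt floor, steel rim, 44 mm bore, 2.4 mm deep. Origin: centre of its underside; felt floor 2 mm above it (12 mm above the bench), rim top 4.4 mm above it. Seat centres lie in one line, 55 mm on from the one before; the rail is fixed, left of the cup tray, turned any way
- seat_3: empty seat on the black weight rail, third from the largest weight: round recess, dark green felt floor, steel rim, 38 mm bore, 2.4 mm deep. Origin: centre of its underside; felt floor 2 mm above it (12 mm above the bench), rim top 4.4 mm above it. Seat centres lie in one line, 47 mm on from the one before; the rail is fixed, left of the cup tray, turned any way
- seat_4: empty seat on the black weight rail, fourth from the largest weight, at the free end: round recess, dark green felt floor, steel rim, 36 mm bore, 2.4 mm deep. Origin: centre of its underside; felt floor 2 mm above it (12 mm above the bench), rim top 4.4 mm above it. Seat centres lie in one line, 43 mm on from the one before; the rail is fixed, left of the cup tray, turned any way

How it is judged:
By the outcome, as a careful person would: the job done as asked, in the order asked, and still so for the second after the job is handed in, with the robot touching nothing.
It also fails if it takes over 120 s, if anything falls off the work surface, if the arm or the gripper's body presses on something with over 40 N, if the wrist force passes 120 N, or if a joint passes its speed limit or range.

ROBOT

A 6-joint arm with a two-finger parallel gripper is mounted at the origin on a cart in front of the work surface, level with it; the furniture and walls round the work are solid. World frame = base frame: x ahead of the robot, y to its left, z up, the work surface at z = 0. Lengths are in m, angles in rad, forces in N, time in s.
With the tool pointing down it reaches from about 0.375 to 0.9 m from the base axis. Payload 3.1 kg.
Tool frame: the origin (TCP) lies on the centre line of the jaws, within the pads' length; the fingertips stand 19 mm ahead of it and the grasp point (between the pads) is the TCP (tip_extent is the distance from the TCP to the fingertips, in m); z points along the fingers, y is the line along which they close (so a half turn about z gives the same grasp; the last joint's range is limited). The gripper opens to 85 mm and grips with 20 to 120 N. Pads are 22 mm wide; open, the fingers measure 114 mm over their backs; the gripper's body (76 mm by 85 mm) begins 54 mm behind the grasp point. The pads swing forward as they close: fully open they stand 13 mm farther back than shut.
Start: joints at [1.093, 0.527, 1.433, -0, 1.181, -0.178], TCP at [0.185, 0.597, 0.25] pointing down, gripper open.
Joint ranges: [-3.08, 3.08], [-0.75, 2.2], [0.22, 2.44], [-1.43, 4.57], [0, 2.65], [-2.85, 2.85]. Speed limits (rad/s): [2.79, 2.79, 3.14, 3.14, 3.14, 3.14].

INTERFACE

Orientations are given as a unit quaternion [w, x, y, z].
In Python, from bench import * gives the robot as it stands.
- The arm moves only by the tool play_rows, never from a script. Its argument "moves" is a list of rows, each an object with "slide": the shift along the tool's x, y, z in mm, a list of three; "rotation": the turn, a rotation vector about the tool's x, y, z in rad, a list of three. In form: [{"slide": [tx, ty, tz], "rotation": [rx, ry, rz]}, ...]. A call has 1 to 5 rows; each row is the pose to reach, as a shift and turn from the pose commanded when the call began, along the tool's axes at that moment; what a row does not reach only later rows make up. A row lasts 1/10 s, in which the tool goes at most 50 mm and 8.59 degrees, less where a joint would pass 70% of its speed; a pose out of reach is approached as far as the arm can. A call with a gripper value outside its range is refused whole. "gripper" is the closure, from 0 (fully open) to 1 (shut), set as the call begins (left out, the last holds). The fingers move at their own pace and stop on an object; "squeeze" is the grip in N (left out, the last holds). Time passes only in rows, so rows that repeat a pose let the fingers close. It gives the time, the measured TCP pose, the force, the opening and the grip force at its end, in the units of the state.
- state(): the state, without advancing time (a new reading comes with each control period).
- read_camera(name): name is "scene" or "top"; returns the picture (420x560x3 uint8, red, green, blue); there is no depth.
- calibration(name): a dict with "fx", "fy", "cx", "cy" (pixels), "view" (4x4, takes a point from world to camera coordinates). Camera axes: x right, y up, looking along -z (the intrinsics and any distortion apply to the point x, -y, -z); pixel columns grow to the right and rows downward; lengths in m; the calibration is good to about 2 mm. A picture is of the moment at which its call begins. calibration takes no time and is no camera call.
- close_job(): hands the job in; it is judged then, once.
The state is a dict: "time_s": time; "q": joint angles; "dq": joint speeds; "joint_efforts": joint torques, N m; "eef_pos": TCP position; "ee_rot": TCP orientation; "wrist_force": force on the tool from outside, world axes, zero at the start; "ft_torque": the same for the moment, N m; "width": finger opening in m; "gripper_force": force on a finger pad.
Only numpy, scipy, OpenCV 4.12 (cv2) and the standard library are available. Lean on these libraries where they do the work, as an engineer would, in place of code of your own. Each camera call takes 0.05 s, during which the arm holds its last target. There are 200 camera calls.

## Working session

There is one attempt and no reset: what is moved stays moved. The work goes in short steps, Python scripts to look and compute and a tool call to move; the robot and the scene stay as the last step left them, time stands still between calls to the robot, and variables do not carry over. Pictures are saved under pics/ and viewed, at most 14 in all, crops included, and the job is handed in when it is done.

Besides the shell and the picture viewer there is one more tool, called after "Request:" by a JSON object that holds its "api" and its "payload", one argument or row to a line. play_rows: Moves the arm, as the interface text tells. Its arguments: {"type":"object","properties":{"moves":{"type":"array"},"gripper":{"type":"number"},"squeeze":{"type":"number"}},"required":["moves"]}

```bash
mkdir -p pics; ls
python3 - <<'E'
from bench import *
import cv2, numpy as np
for n in ("scene","top"):
    im=read_camera(n); cv2.imwrite(f"pics/{n}0.png",im[:,:,::-1])
    c=calibration(n); print(n,c)
print(state())
E
```

```text
pics
scene {'fx': 441.9615892645035, 'fy': 441.9615892645035, 'cx': 278.90226586034214, 'cy': 214.0143405645466, 'view': array([[ 0.8137518 , -0.58116713, -0.00726535, -0.4059911 ],
       [ 0.24855244,  0.33666978,  0.90822637, -0.18653156],
       [-0.52538528, -0.74087666,  0.41841615, -0.97495595],
       [ 0.        ,  0.        ,  0.        ,  1.        ]])}
top {'fx': 508.93911937290363, 'fy': 508.93911937290363, 'cx': 282.3336334862532, 'cy': 207.44954124736577, 'view': array([[-0.03827225, -0.99926507, -0.00213566,  0.01691765],
       [ 0.97357177, -0.03776957,  0.22523648, -0.53100726],
       [-0.22515161,  0.00654109,  0.97430178, -1.35396698],
       [ 0.        ,  0.        ,  0.        ,  1.        ]])}
{'time_s': 0.1, 'q': array([ 1.09250530e+00,  5.28373525e-01,  1.43378183e+00, -2.54222352e-05,
        1.18143179e+00, -1.78513440e-01]), 'dq': array([-9.55563574e-05, -1.86261514e-03, -2.55949661e-03,  2.66918065e-03,
        6.39106486e-04, -4.04652558e-05]), 'joint_efforts': array([ 7.37139653e-04, -4.43307638e+01, -1.78588146e+01, -2.16044768e-04,
        3.82512604e-03, -3.26607494e-05]), 'eef_pos': array([0.1842636 , 0.59657138, 0.24942882]), 'ee_rot': array([-3.10515346e-04,  1.49323316e-01,  9.88787921e-01, -9.47741086e-04]), 'wrist_force': array([0.05419718, 0.81550406, 0.11715007]), 'ft_torque': array([ 0.04250555,  0.05909769, -0.00684177]), 'gripper_force': 0.0, 'width': 0.08490054686714817}
```

View pics/top0.png

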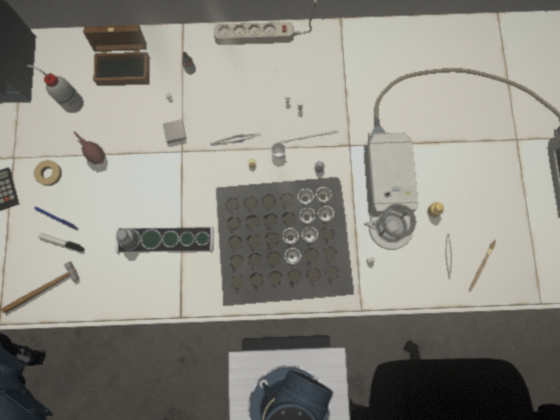

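View pics/scene0.png

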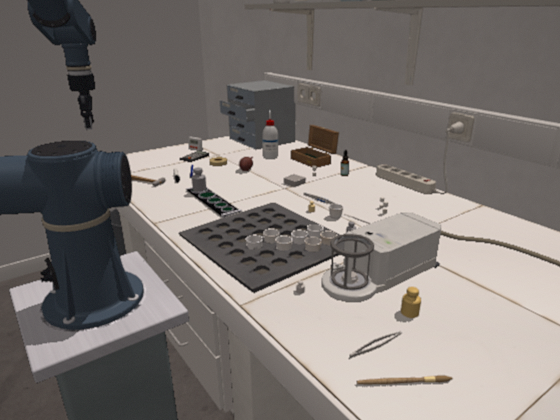

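The top view shows the rail at (117–213, 239) with the big weight at its left end. Brass weights are at (436,209) and (252,163), and grey candidates at (319,168) and (370,262). I'll zoom in on these.

```bash
cat > h.py <<'E'
from bench import *
import cv2, numpy as np
from scipy.spatial.transform import Rotation as R
def ray(name,px):
    c=calibration(name);V=c["view"];Rm=V[:3,:3];t=V[:3,3]
    d=np.array([(px[0]-c["cx"])/c["fx"],-(px[1]-c["cy"])/c["fy"],-1.])
    return -Rm.T@t, Rm.T@d
def onplane(name,px,z):
    o,d=ray(name,px); return o+d*(z-o[2])/d[2]
def proj(name,p):
    c=calibration(name);V=c["view"];q=V[:3,:3]@np.asarray(p)+V[:3,3]
    return np.array([c["cx"]+c["fx"]*q[0]/-q[2], c["cy"]-c["fy"]*q[1]/-q[2]])
E
python3 - <<'E'
from h import *
im=cv2.imread("pics/top0.png"); sc=cv2.imread("pics/scene0.png")
def crop(im,x,y,w,h,k): return cv2.resize(im[y:y+h,x:x+w],None,fx=k,fy=k,interpolation=cv2.INTER_CUBIC)
a=crop(im,112,220,106,40,7.5)[:300,:795]
b=[crop(im,x-16,y-16,33,33,6) for x,y in((436,209),(252,163),(319,168),(370,262))]
b=np.hstack(b)
out=np.zeros((500,800,3),np.uint8); out[:a.shape[0],:a.shape[1]]=a; out[300:300+b.shape[0],:b.shape[1]]=b
cv2.imwrite("pics/c1.png",out)
hsv=cv2.cvtColor(im,cv2.COLOR_BGR2HSV)
print(onplane("top",(120,239),0.015),onplane("top",(210,239),.015))
for x,y in((436,209),(252,163),(319,168),(370,262)): print(onplane("top",(x,y),.015))
E
```

```text
[0.46796329 0.45916826 0.015     ] [0.45811195 0.20432963 0.015     ]
[ 0.52016067 -0.44398329  0.015     ]
[0.67886619 0.0798691  0.015     ]
[ 0.65592515 -0.11549041  0.015     ]
[ 0.37557616 -0.24321499  0.015     ]
```

View pics/c1.png

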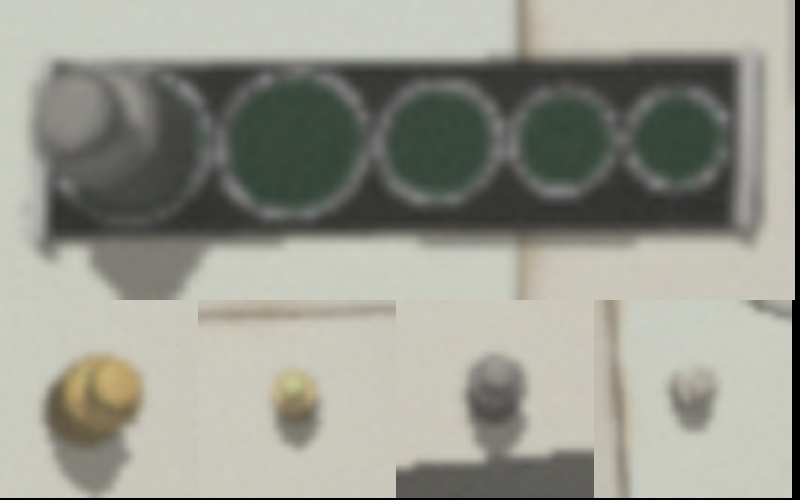

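The crop shows the four green seats along the rail, with centres at crop x 295, 439, 562 and 676 and y ≈ 142. The four weights' widths match 38, 22, 28 and 20 mm. Next I'll use masks in both views.

Run:
```python
from h import *
top=cv2.imread("pics/top0.png"); sc=cv2.imread("pics/scene0.png")
hsv=cv2.cvtColor(top,cv2.COLOR_BGR2HSV)
g=cv2.inRange(hsv,(40,60,25),(95,255,140)); g[:, :135]=0; g[:,215:]=0; g[:225]=0; g[255:]=0
n,l,s,c=cv2.connectedComponentsWithStats(g)
P=[]
for i in range(1,n):
    if s[i,4]>30: p=onplane("top",c[i],.012); P.append(p); print("seat",c[i].round(1),s[i],p.round(4))
P=np.array(sorted(P,key=lambda p:-p[1])); print(np.linalg.norm(np.diff(P,axis=0),axis=1))
W={38:(436,209,.060),28:(319,168,.044),22:(252,163,.033),20:(370,262,.027)}
def blob(im,x,y,r,brass):
    x0,y0=int(x-r),int(y-r); c=im[y0:y0+2*r+1,x0:x0+2*r+1]; h=cv2.cvtColor(c,cv2.COLOR_BGR2HSV)
    lab=c.astype(int); bg=np.median(lab.reshape(-1,3),0)
    m=(h[:,:,1]>90) if brass else (np.abs(lab-bg).max(2)>30)
    return m.astype(np.uint8),x0,y0
for d,(x,y,h) in W.items():
    pb=onplane("top",(x,y),h*.45); q=proj("scene",pb)
    print(d,pb.round(4),"scene px",q.round(1), "expect top base/top",proj("top",[pb[0],pb[1],0]).round(1),proj("top",[pb[0],pb[1],h]).round(1))
    if d in(38,22):
      for nm,im,u in(("top",top,(x,y)),("scene",sc,q)):
        m,x0,y0=blob(im,u[0],u[1],18,True); n,l,s,c=cv2.connectedComponentsWithStats(m)
        i=1+np.argmax(s[1:,4]); print("  ",nm,(c[i]+[x0,y0]).round(1),s[i]+[x0,y0,0,0,0])
def crop(im,x,y,w,k): x,y=int(x),int(y); return cv2.resize(im[y-w:y+w+1,x-w:x+w+1],None,fx=k,fy=k,interpolation=cv2.INTER_CUBIC)
row1=np.hstack([crop(sc,*proj("scene",onplane("top",W[d][:2],W[d][2]*.45)),16,6) for d in W])
row2=np.hstack([crop(top,*W[d][:2],16,6) for d in W])
dec=np.hstack([crop(sc,380,205,16,6),crop(top,294,104,16,6),crop(top,169,97,16,6),crop(sc,314,170,16,6)])
cv2.imwrite("pics/c2.png",np.vstack([row1,row2,dec]))
```

```text
Traceback (most recent call last):
numpy.exceptions.AxisError: axis 1 is out of bounds for array of dimension 1
```

```bash
cat > m.py <<'E'
from h import *
top=cv2.imread("pics/top0.png"); sc=cv2.imread("pics/scene0.png")
t=top.astype(int); g=((t[:,:,1]-t[:,:,2]>8)&(t[:,:,1]<110)).astype(np.uint8); g[:, :138]=0; g[:,215:]=0; g[:225]=0; g[255:]=0
n,l,s,c=cv2.connectedComponentsWithStats(g)
P=[]
for i in range(1,n):
    if s[i,4]>20: p=onplane("top",c[i],.012); P.append(p); print("seat",c[i].round(1),s[i],p.round(4))
P=np.array(sorted(P,key=lambda p:-p[1])); print(np.linalg.norm(np.diff(P,axis=0),axis=1))
W={38:(436,209,.060),28:(319,168,.044),22:(252,163,.033),20:(370,262,.027)}
def blob(im,x,y,r,brass):
    x0,y0=int(x-r),int(y-r); c=im[y0:y0+2*r+1,x0:x0+2*r+1]; h=cv2.cvtColor(c,cv2.COLOR_BGR2HSV)
    m=(h[:,:,1]>90)
    return m.astype(np.uint8),x0,y0
for d,(x,y,h) in W.items():
    pb=onplane("top",(x,y),h*.45); q=proj("scene",pb)
    print(d,pb.round(4),"scene px",q.round(1), "expect top base/top",proj("top",[pb[0],pb[1],0]).round(1),proj("top",[pb[0],pb[1],h]).round(1))
    if d in(38,22):
      for nm,im,u in(("top",top,(x,y)),("scene",sc,q)):
        m,x0,y0=blob(im,u[0],u[1],18,True); n,l,s,c=cv2.connectedComponentsWithStats(m)
        i=1+np.argmax(s[1:,4]); print("  ",nm,(c[i]+[x0,y0]).round(1),s[i]+[x0,y0,0,0,0])
def crop(im,x,y,w,k): x,y=int(x),int(y); return cv2.resize(im[y-w:y+w+1,x-w:x+w+1],None,fx=k,fy=k,interpolation=cv2.INTER_CUBIC)
row1=np.hstack([crop(sc,*proj("scene",onplane("top",W[d][:2],W[d][2]*.45)),16,6) for d in W])
row2=np.hstack([crop(top,*W[d][:2],16,6) for d in W])
dec=np.hstack([crop(sc,380,205,16,6),crop(top,294,104,16,6),crop(top,169,97,16,6),crop(sc,314,170,16,6)])
cv2.imwrite("pics/c2.png",np.vstack([row1,row2,dec]))
E
python3 m.py
```

```text
seat [151. 239.] [143 231  18  18 233] [0.465  0.3723 0.012 ]
seat [170.1 238.6] [164 232  14  14 149] [0.4643 0.3179 0.012 ]
seat [186.8 238.2] [181 233  12  11 109] [0.4634 0.2706 0.012 ]
seat [202.  238.2] [197 233  12  12 102] [0.4619 0.2274 0.012 ]
[0.05432885 0.04736819 0.04316555]
38 [ 0.5176 -0.4402  0.027 ] scene px [410.5 302.2] expect top base/top [433.3 211.1] [439.5 206.4]
   top [436.  207.4] [430 203  13  10  89]
   scene [410.8 302.8] [401 287  20  31 465]
28 [ 0.6544 -0.1151  0.0198] scene px [348.6 230.1] expect top base/top [318.5 170. ] [319.6 165.5]
22 [0.6789 0.0799 0.0149] scene px [310.8 206.8] expect top base/top [252.3 164.6] [251.6 161.1]Traceback (most recent call last):
  File "m.py", line 20, in <module>
    i=1+np.argmax(s[1:,4]); print("  ",nm,(c[i]+[x0,y0]).round(1),s[i]+[x0,y0,0,0,0])
        ~~~~~~~~~^^^^^^^^^
    return _wrapfunc(a, 'argmax', axis=axis, out=out, **kwds)
    return bound(*args, **kwds)
ValueError: attempt to get argmax of an empty sequence
```

```bash
sed -i 's/if d in(38,22)/if d==38/' m.py; python3 m.py | tail -3
```

```text
28 [ 0.6544 -0.1151  0.0198] scene px [348.6 230.1] expect top base/top [318.5 170. ] [319.6 165.5]
22 [0.6789 0.0799 0.0149] scene px [310.8 206.8] expect top base/top [252.3 164.6] [251.6 161.1]
20 [ 0.3759 -0.2437  0.0122] scene px [297.5 287.5] expect top base/top [369.3 262.5] [370.9 261.4]
```

View pics/c2.png

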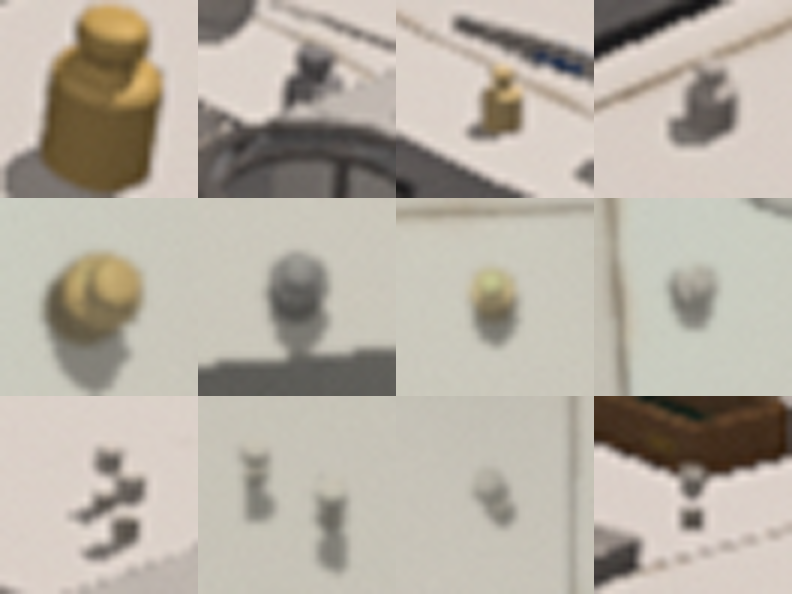

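The crops confirm the four knob weights, and the rejected bits at (294,104) and (169,97) are small screws. I'll triangulate the knobs from both views.

Run:
```python
from h import *
T={38:((438.75,206.2),(412.2,290.9)),28:((319.3,164.2),(350.9,222.7)),22:((251.6,161.4),(311.2,201.6)),20:((370.3,260.1),(299.9,282.6))}
H={38:.054,28:.039,22:.029,20:.024}
for d,(a,b) in T.items():
    o1,d1=ray("top",a);o2,d2=ray("scene",b)
    s=np.linalg.lstsq(np.c_[d1,-d2],o2-o1,rcond=None)[0]; p=o1+d1*s[0];q=o2+d2*s[1]
    print(d,((p+q)/2).round(4),np.linalg.norm(p-q).round(4),"top",onplane("top",a,H[d]).round(4),"scene",onplane("scene",b,H[d]).round(4))
```

```text
38 [ 0.5191 -0.4398  0.0543] 0.0008 top [ 0.5194 -0.4402  0.054 ] scene [ 0.5189 -0.4395  0.054 ]
28 [ 0.66   -0.1153  0.0409] 0.0017 top [ 0.6598 -0.1149  0.039 ] scene [ 0.6638 -0.1127  0.039 ]
22 [0.6787 0.0796 0.0325] 0.0016 top [0.6792 0.0802 0.029 ] scene [0.6849 0.0858 0.029 ]
20 [ 0.381  -0.2438  0.0229] 0.0025 top [ 0.3798 -0.2429  0.024 ] scene [ 0.3813 -0.2454  0.024 ]
```

Triangulation agrees within about 2 mm and the heights are plausible. Next, balance clearances and a helper that works out the moves.

```bash
cat > go.py <<'E'
import sys; from h import *
s=state(); q=s["ee_rot"]; r=R.from_quat(np.r_[q[1:],q[0]]); p=s["eef_pos"]
def to(x,y,z,ang=0.):
    t=R.from_matrix(np.c_[[-np.sin(ang)*-1*0+0,0,0],[0,0,0],[0,0,0]]) if 0 else None
    Y=np.array([np.cos(ang),np.sin(ang),0]);Z=np.array([0,0,-1.]);M=R.from_matrix(np.c_[np.cross(Y,Z),Y,Z])
    return (r.inv().apply(np.array([x,y,z])-p)*1e3).round(1),(r.inv()*M).as_rotvec().round(3)
if __name__=="__main__":
    print(round(s["time_s"],2),p.round(4),"w",round(s["width"],4),"g",round(s["gripper_force"],1),s["wrist_force"].round(1),"q",s["q"].round(2))
    a=[float(v) for v in sys.argv[1:]]
    if a: print(*to(*a))
E
sed -i '/if 0 else None/d' go.py
python3 go.py 0.465 0.372 0.25 0
python3 - <<'E'
from h import *
for n,px in(("top",(397,216)),("scene",(351,243))): print(onplane(n,px,.12))
for px in((413,135),(416,206),(416,227),(393,230)): print(px,onplane("top",px,.06),onplane("top",px,0.01))
print("ring edge",onplane("top",(413,217),.13), "tray edge",onplane("top",(319,178),.005))
E
```

```text
0.1 [0.1843 0.5966 0.2494] w 0.0849 g 0.0 [0.1 0.8 0.1] q [ 1.09  0.53  1.43 -0.    1.18 -0.18]
[-334.5 -131.7   -0.4] [-2.000e-03  1.000e-03  1.271e+00]
[ 0.48254448 -0.30567353  0.12      ]
[ 0.47317033 -0.30373262  0.12      ]
(413, 135) [ 0.73037187 -0.38692987  0.06      ] [ 0.74914162 -0.40116807  0.01      ]
(416, 206) [ 0.52112766 -0.37514021  0.06      ] [ 0.53230955 -0.38895087  0.01      ]
(416, 227) [ 0.46189612 -0.36935654  0.06      ] [ 0.47093009 -0.38295748  0.01      ]
(393, 230) [ 0.45597106 -0.30534591  0.06      ] [ 0.46479017 -0.31662562  0.01      ]
ring edge [ 0.47619394 -0.34504714  0.13      ] tray edge [ 0.6284548  -0.11467305  0.005     ]
```

Request:
{"api": "play_rows", "payload": {
  "moves": [
    {"slide": [-33, -13, 0], "rotation": [0, 0, 0.13]},
    {"slide": [-66, -26, 0], "rotation": [0, 0, 0.26]},
    {"slide": [-99, -39, 0], "rotation": [0, 0, 0.39]},
    {"slide": [-132, -52, 0], "rotation": [0, 0, 0.52]},
    {"slide": [-165, -66, 0], "rotation": [0, 0, 0.65]}
  ],
  "gripper": 0,
  "squeeze": 40
}}

```text
time_s: 0.6
eef_pos: [0.3234, 0.4842, 0.2499]
ee_rot: [-0.0, 0.459, 0.888, -0.0]
wrist_force: [0.8, 0.0, 0.3]
width: 0.0853
gripper_force: 0.0
```

```bash
python3 go.py 0.465 0.372 0.25 0
```

```text
0.6 [0.3234 0.4842 0.2499] w 0.0853 g 0.0 [0.8 0.  0.3] q [0.79 0.47 1.54 0.   1.13 0.17]
[-1.734e+02  5.070e+01 -1.000e-01] [-0.001  0.     0.616]
```

Request:
{"api": "play_rows", "payload": {
  "moves": [
    {"slide": [-35, 10, 0], "rotation": [0, 0, 0.13]},
    {"slide": [-70, 20, 0], "rotation": [0, 0, 0.26]},
    {"slide": [-105, 31, 0], "rotation": [0, 0, 0.38]},
    {"slide": [-140, 41, 0], "rotation": [0, 0, 0.5]},
    {"slide": [-173, 51, 0], "rotation": [0, 0, 0.616]}
  ]
}}

```text
time_s: 1.1
eef_pos: [0.4657, 0.373, 0.2498]
ee_rot: [-0.0, 0.707, 0.707, -0.001]
wrist_force: [-0.5, 0.6, -0.1]
width: 0.0855
gripper_force: 0.0
```

Request:
{"api": "play_rows", "payload": {
  "moves": [
    {"slide": [-40, 3, 0], "rotation": [0, 0, 0]},
    {"slide": [-80, 6, 0], "rotation": [0, 0, 0]},
    {"slide": [-120, 9, 0], "rotation": [0, 0, 0]},
    {"slide": [-160, 12, 0], "rotation": [0, 0, 0]},
    {"slide": [-200, 14, 0], "rotation": [0, 0, 0]}
  ]
}}

```text
time_s: 1.6
eef_pos: [0.4796, 0.1728, 0.25]
ee_rot: [-0.0, 0.705, 0.709, -0.0]
wrist_force: [0.6, -0.4, -0.0]
width: 0.0854
gripper_force: 0.0
```

Request:
{"api": "play_rows", "payload": {
  "moves": [
    {"slide": [-40, 3, 0], "rotation": [0, 0, 0]},
    {"slide": [-80, 6, 0], "rotation": [0, 0, 0]},
    {"slide": [-120, 9, 0], "rotation": [0, 0, 0]},
    {"slide": [-160, 12, 0], "rotation": [0, 0, 0]},
    {"slide": [-200, 14, 0], "rotation": [0, 0, 0]}
  ]
}}

```text
time_s: 2.1
eef_pos: [0.4946, -0.0271, 0.2501]
ee_rot: [-0.0, 0.705, 0.709, -0.0]
wrist_force: [0.1, 0.3, -0.5]
width: 0.0853
gripper_force: 0.0
```

Request:
{"api": "play_rows", "payload": {
  "moves": [
    {"slide": [-40, 3, 0], "rotation": [0, 0, 0]},
    {"slide": [-80, 6, 0], "rotation": [0, 0, 0]},
    {"slide": [-120, 9, 0], "rotation": [0, 0, 0]},
    {"slide": [-160, 12, 0], "rotation": [0, 0, 0]},
    {"slide": [-200, 14, 0], "rotation": [0, 0, 0]}
  ]
}}

```text
time_s: 2.6
eef_pos: [0.5095, -0.227, 0.25]
ee_rot: [-0.0, 0.705, 0.709, 0.0]
wrist_force: [0.3, -0.8, 0.4]
width: 0.0854
gripper_force: 0.0
```

Request:
{"api": "play_rows", "payload": {
  "moves": [
    {"slide": [-40, 3, 0], "rotation": [0, 0, 0]},
    {"slide": [-80, 6, 0], "rotation": [0, 0, 0]},
    {"slide": [-120, 9, 0], "rotation": [0, 0, 0]},
    {"slide": [-160, 12, 0], "rotation": [0, 0, 0]},
    {"slide": [-200, 14, 0], "rotation": [0, 0, 0]}
  ]
}}

```text
time_s: 3.1
eef_pos: [0.5246, -0.4268, 0.2497]
ee_rot: [-0.001, 0.705, 0.709, 0.0]
wrist_force: [0.1, -0.4, -0.3]
width: 0.0853
gripper_force: 0.0
```

```bash
python3 go.py 0.519 -0.440 0.13 0
```

```text
3.1 [ 0.5246 -0.4268  0.2497] w 0.0853 g 0.0 [ 0.1 -0.4 -0.3] q [-0.85  0.6   1.29  0.    1.25 -0.85]
[-13.3  -5.5 119.7] [-0.001 -0.001  0.005]
```

Request:
{"api": "play_rows", "payload": {
  "moves": [
    {"slide": [-13, -6, 30], "rotation": [0, 0, 0.005]},
    {"slide": [-13, -6, 70], "rotation": [0, 0, 0.005]},
    {"slide": [-13, -6, 110], "rotation": [0, 0, 0.005]},
    {"slide": [-13, -6, 130], "rotation": [0, 0, 0.005]},
    {"slide": [-13, -6, 150], "rotation": [0, 0, 0.005]}
  ]
}}

```text
time_s: 3.6
eef_pos: [0.518, -0.4377, 0.0978]
ee_rot: [-0.002, 0.707, 0.707, 0.0]
wrist_force: [0.1, -0.9, 0.1]
width: 0.0856
gripper_force: 0.0
```

```bash
python3 go.py 0.519 -0.440 0.027 0
python3 - <<'E'
from h import *
o=[]
for n,p in(("top",(436,209)),("scene",(411,300))):
    im=read_camera(n)[:,:,::-1]; x,y=p; o.append(cv2.resize(im[y-40:y+40,x-40:x+40],None,fx=5,fy=5,interpolation=cv2.INTER_CUBIC))
cv2.imwrite("pics/a1.png",np.hstack(o))
E
```

```text
3.6 [ 0.518  -0.4377  0.0978] w 0.0856 g 0.0 [ 0.1 -0.9  0.1] q [-0.87  0.78  1.4  -0.    0.97 -0.87]
[-2.5  1.1 70.7] [-0.002 -0.003 -0.   ]
```

View pics/a1.png

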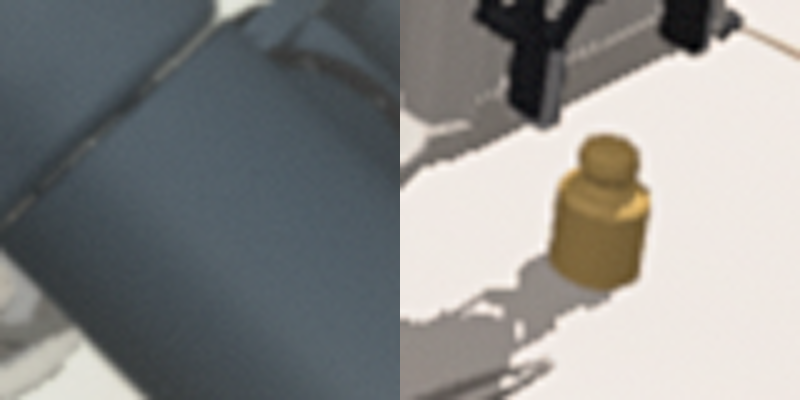

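The scene crop shows both fingers straddling the brass weight; the midpoint at crop (617,68) is above its axis at x≈608. I'll descend and grip.

Request:
{"api": "play_rows", "payload": {
  "moves": [
    {"slide": [-2, 1, 20], "rotation": [0, 0, 0]},
    {"slide": [-2, 1, 45], "rotation": [0, 0, 0]},
    {"slide": [-2, 1, 60], "rotation": [0, 0, 0]},
    {"slide": [-2, 1, 70], "rotation": [0, 0, 0]},
    {"slide": [-2, 1, 70], "rotation": [0, 0, 0]}
  ]
}}

```text
time_s: 4.2
eef_pos: [0.5194, -0.4398, 0.0293]
ee_rot: [-0.001, 0.707, 0.707, 0.0]
wrist_force: [-0.3, -0.2, -0.1]
width: 0.0854
gripper_force: 0.0
```

Request:
{"api": "play_rows", "payload": {
  "moves": [
    {"slide": [0, 0, 0], "rotation": [0, 0, 0]},
    {"slide": [0, 0, 0], "rotation": [0, 0, 0]},
    {"slide": [0, 0, 0], "rotation": [0, 0, 0]},
    {"slide": [0, 0, 0], "rotation": [0, 0, 0]},
    {"slide": [0, 0, 0], "rotation": [0, 0, 0]}
  ],
  "gripper": 0.45
}}

```text
time_s: 4.7
eef_pos: [0.52, -0.4406, 0.0308]
ee_rot: [0.0, 0.707, 0.707, -0.0]
wrist_force: [-0.4, 0.3, -0.5]
width: 0.0469
gripper_force: 0.0
```

Request:
{"api": "play_rows", "payload": {
  "moves": [
    {"slide": [0, 0, 0], "rotation": [0, 0, 0]},
    {"slide": [0, 0, 0], "rotation": [0, 0, 0]},
    {"slide": [0, 0, 0], "rotation": [0, 0, 0]},
    {"slide": [0, 0, 0], "rotation": [0, 0, 0]},
    {"slide": [0, 0, 0], "rotation": [0, 0, 0]}
  ],
  "gripper": 1,
  "squeeze": 50
}}

```text
time_s: 5.2
eef_pos: [0.5199, -0.4407, 0.0309]
ee_rot: [0.0, 0.707, 0.707, -0.0]
wrist_force: [-2.2, -0.7, 4.6]
width: 0.0368
gripper_force: 50.9
```

Request:
{"api": "play_rows", "payload": {
  "moves": [
    {"slide": [0, 0, -15], "rotation": [0, 0, 0]},
    {"slide": [0, 0, -50], "rotation": [0, 0, 0]},
    {"slide": [0, 0, -95], "rotation": [0, 0, 0]},
    {"slide": [0, 0, -140], "rotation": [0, 0, 0]},
    {"slide": [0, 0, -170], "rotation": [0, 0, 0]}
  ]
}}

```text
time_s: 5.7
eef_pos: [0.5204, -0.4406, 0.2031]
ee_rot: [0.001, 0.707, 0.707, 0.0]
wrist_force: [0.3, -0.9, -4.6]
width: 0.0364
gripper_force: 51.4
```

Request:
{"api": "play_rows", "payload": {
  "moves": [
    {"slide": [15, -1, -15], "rotation": [0, 0, 0]},
    {"slide": [45, -3, -22], "rotation": [0, 0, 0]},
    {"slide": [85, -6, -22], "rotation": [0, 0, 0]},
    {"slide": [125, -8, -22], "rotation": [0, 0, 0]},
    {"slide": [165, -11, -22], "rotation": [0, 0, 0]}
  ]
}}

```text
time_s: 6.2
eef_pos: [0.5079, -0.2732, 0.2217]
ee_rot: [-0.001, 0.707, 0.707, 0.0]
wrist_force: [0.7, -0.3, -6.0]
width: 0.0365
gripper_force: 51.4
```

Request:
{"api": "play_rows", "payload": {
  "moves": [
    {"slide": [40, -3, 0], "rotation": [0, 0, 0]},
    {"slide": [80, -6, 0], "rotation": [0, 0, 0]},
    {"slide": [120, -9, 0], "rotation": [0, 0, 0]},
    {"slide": [160, -12, 0], "rotation": [0, 0, 0]},
    {"slide": [200, -14, 0], "rotation": [0, 0, 0]}
  ]
}}

```text
time_s: 6.7
eef_pos: [0.4936, -0.0733, 0.2219]
ee_rot: [-0.001, 0.707, 0.707, -0.0]
wrist_force: [0.5, -0.3, -5.1]
width: 0.0368
gripper_force: 51.4
```

Request:
{"api": "play_rows", "payload": {
  "moves": [
    {"slide": [40, -3, 0], "rotation": [0, 0, 0]},
    {"slide": [80, -6, 0], "rotation": [0, 0, 0]},
    {"slide": [120, -9, 0], "rotation": [0, 0, 0]},
    {"slide": [160, -12, 0], "rotation": [0, 0, 0]},
    {"slide": [200, -14, 0], "rotation": [0, 0, 0]}
  ]
}}

```text
time_s: 7.2
eef_pos: [0.4795, 0.1263, 0.222]
ee_rot: [-0.001, 0.707, 0.707, -0.0]
wrist_force: [1.7, 0.4, -5.2]
width: 0.0364
gripper_force: 51.4
```

Request:
{"api": "play_rows", "payload": {
  "moves": [
    {"slide": [40, -3, 0], "rotation": [0, 0, 0]},
    {"slide": [80, -6, 0], "rotation": [0, 0, 0]},
    {"slide": [120, -9, 0], "rotation": [0, 0, 0]},
    {"slide": [160, -12, 0], "rotation": [0, 0, 0]},
    {"slide": [190, -14, 0], "rotation": [0, 0, 0]}
  ]
}}

```text
time_s: 7.7
eef_pos: [0.4654, 0.3168, 0.2218]
ee_rot: [-0.001, 0.707, 0.708, -0.0]
wrist_force: [1.3, 0.0, -5.6]
width: 0.0369
gripper_force: 51.4
```

```bash
python3 go.py 0.465 0.372 0.10 0; python3 go.py 0.465 0.372 0.043 0|tail -1
```

```text
7.7 [0.4654 0.3168 0.2218] w 0.0369 g 51.4 [ 1.3  0.  -5.6] q [0.4  0.48 1.62 0.   1.04 0.4 ]
[ 5.510e+01 -1.000e-01  1.218e+02] [-0.002 -0.     0.001]
[ 55.1  -0.  178.8] [-0.002 -0.     0.001]
```

Request:
{"api": "play_rows", "payload": {
  "moves": [
    {"slide": [20, 0, 0], "rotation": [0, 0, 0]},
    {"slide": [40, 0, 10], "rotation": [0, 0, 0]},
    {"slide": [55, 0, 40], "rotation": [0, 0, 0]},
    {"slide": [55, 0, 80], "rotation": [0, 0, 0]},
    {"slide": [55, 0, 110], "rotation": [0, 0, 0]}
  ]
}}

```text
time_s: 8.2
eef_pos: [0.4651, 0.3697, 0.11]
ee_rot: [-0.001, 0.707, 0.708, -0.002]
wrist_force: [-0.1, -0.7, -5.8]
width: 0.0365
gripper_force: 51.3
```

Request:
{"api": "play_rows", "payload": {
  "moves": [
    {"slide": [0, 0, 20], "rotation": [0, 0, 0]},
    {"slide": [0, 0, 30], "rotation": [0, 0, 0]},
    {"slide": [0, 0, 40], "rotation": [0, 0, 0]},
    {"slide": [0, 0, 40], "rotation": [0, 0, 0]}
  ]
}}

```text
time_s: 8.6
eef_pos: [0.4665, 0.3693, 0.0715]
ee_rot: [-0.0, 0.707, 0.707, -0.001]
wrist_force: [-0.1, -0.4, -5.1]
width: 0.0366
gripper_force: 51.3
```

```bash
python3 go.py 0.465 0.372 0.043 0
python3 - <<'E'
from h import *
o=[]
q=proj("scene",[.465,.372,.012]).round().astype(int); print(q)
for n,p in(("top",(151,239)),("scene",q)):
    im=read_camera(n)[:,:,::-1]; x,y=p; o.append(cv2.resize(im[y-40:y+40,x-40:x+40],None,fx=5,fy=5,interpolation=cv2.INTER_CUBIC))
cv2.imwrite("pics/a2.png",np.hstack(o))
E
```

```text
8.6 [0.4665 0.3693 0.0715] w 0.0366 g 51.3 [-0.1 -0.4 -5.1] q [0.48 0.74 1.64 0.   0.77 0.48]
[ 2.7 -1.4 28.5] [-0.002  0.001 -0.   ]
[207 195]
```

View pics/a2.png

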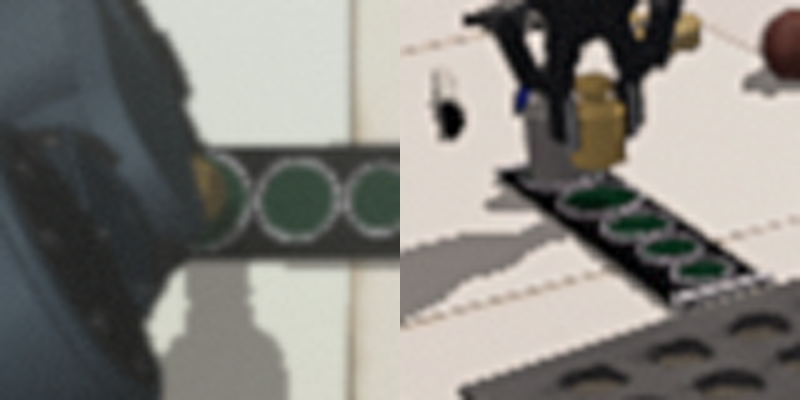

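The scene crop shows the brass weight held upright over the rail, with its base at about crop (598,166) beside the steel weight. I'll check its offset.

Run:
```python
from h import *
# predicted pixel (crop coords) of base centre, base +-19mm sides, knob top if weight axis = TCP axis
for p in([.4665,.3693,.0405],[.4665,.3693,.0945],[.4665,.3693,.0765]): print(((proj("scene",p)-[167,155])*5+[400,0]).round())
print(onplane("scene",(206.6,188.6),.0405))
```

```text
[598. 160.]
[592.  83.]
[594. 109.]
[0.45919093 0.35562382 0.0405    ]
```

Request:
{"api": "play_rows", "payload": {
  "moves": [
    {"slide": [3, -1, 8], "rotation": [0, 0, 0]},
    {"slide": [3, -1, 16], "rotation": [0, 0, 0]},
    {"slide": [3, -1, 21], "rotation": [0, 0, 0]},
    {"slide": [3, -1, 24], "rotation": [0, 0, 0]},
    {"slide": [3, -1, 26], "rotation": [0, 0, 0]}
  ]
}}

```text
time_s: 9.2
eef_pos: [0.4657, 0.3724, 0.0458]
ee_rot: [-0.0, 0.707, 0.707, -0.0]
wrist_force: [0.5, 0.4, -4.9]
width: 0.0361
gripper_force: 51.3
```

Request:
{"api": "play_rows", "payload": {
  "moves": [
    {"slide": [0, 0, 0.5], "rotation": [0, 0, 0]},
    {"slide": [0, 0, 1], "rotation": [0, 0, 0]},
    {"slide": [0, 0, 1.5], "rotation": [0, 0, 0]},
    {"slide": [0, 0, 1.5], "rotation": [0, 0, 0]},
    {"slide": [0, 0, 1.5], "rotation": [0, 0, 0]}
  ]
}}

```text
time_s: 9.7
eef_pos: [0.466, 0.3726, 0.045]
ee_rot: [0.0, 0.707, 0.707, 0.0]
wrist_force: [-0.3, 0.5, -4.9]
width: 0.0363
gripper_force: 51.3
```

Request:
{"api": "play_rows", "payload": {
  "moves": [
    {"slide": [0, 0, 0.5], "rotation": [0, 0, 0]},
    {"slide": [0, 0, 1], "rotation": [0, 0, 0]},
    {"slide": [0, 0, 1.5], "rotation": [0, 0, 0]},
    {"slide": [0, 0, 2], "rotation": [0, 0, 0]},
    {"slide": [0, 0, 2], "rotation": [0, 0, 0]}
  ]
}}

```text
time_s: 10.2
eef_pos: [0.4659, 0.3726, 0.0429]
ee_rot: [0.0, 0.707, 0.707, 0.0]
wrist_force: [0.3, -0.0, -3.8]
width: 0.0364
gripper_force: 51.7
```

Request:
{"api": "play_rows", "payload": {
  "moves": [
    {"slide": [0, 0, 0.4], "rotation": [0, 0, 0]},
    {"slide": [0, 0, 0.8], "rotation": [0, 0, 0]},
    {"slide": [0, 0, 0.8], "rotation": [0, 0, 0]}
  ]
}}

```text
time_s: 10.5
eef_pos: [0.4659, 0.3726, 0.0429]
ee_rot: [0.0, 0.707, 0.707, 0.0]
wrist_force: [-1.8, -0.9, 5.1]
width: 0.0366
gripper_force: 52.3
```

Request:
{"api": "play_rows", "payload": {
  "moves": [
    {"slide": [0, 0, 0.5], "rotation": [0, 0, 0]},
    {"slide": [0, 0, 0], "rotation": [0, 0, 0]},
    {"slide": [0, 0, 0], "rotation": [0, 0, 0]},
    {"slide": [0, 0, 0], "rotation": [0, 0, 0]}
  ],
  "gripper": 0.35
}}

```text
time_s: 10.9
eef_pos: [0.4662, 0.3727, 0.042]
ee_rot: [0.0, 0.707, 0.707, 0.0]
wrist_force: [-0.1, 0.7, 0.0]
width: 0.0553
gripper_force: 0.0
```

Request:
{"api": "play_rows", "payload": {
  "moves": [
    {"slide": [0, 0, -10], "rotation": [0, 0, 0]},
    {"slide": [0, 0, -40], "rotation": [0, 0, 0]},
    {"slide": [0, 0, -80], "rotation": [0, 0, 0]},
    {"slide": [0, 0, -120], "rotation": [0, 0, 0]},
    {"slide": [0, 0, -160], "rotation": [0, 0, 0]}
  ]
}}

```text
time_s: 11.4
eef_pos: [0.4657, 0.3725, 0.2042]
ee_rot: [0.0, 0.707, 0.707, 0.0]
wrist_force: [-0.0, 0.8, -0.5]
width: 0.0554
gripper_force: 0.0
```

Request:
{"api": "play_rows", "payload": {
  "moves": [
    {"slide": [-35, 12, 0], "rotation": [0, 0, 0]},
    {"slide": [-75, 28, 0], "rotation": [0, 0, 0]},
    {"slide": [-115, 45, 0], "rotation": [0, 0, 0]},
    {"slide": [-155, 62, 0], "rotation": [0, 0, 0]},
    {"slide": [-195, 78, 0], "rotation": [0, 0, 0]}
  ]
}}

```text
time_s: 11.9
eef_pos: [0.5445, 0.176, 0.203]
ee_rot: [0.0, 0.707, 0.707, 0.001]
wrist_force: [0.4, 0.5, 0.1]
width: 0.0555
gripper_force: 0.0
```

Request:
{"api": "play_rows", "payload": {
  "moves": [
    {"slide": [-40, 16, 0], "rotation": [0, 0, 0]},
    {"slide": [-80, 32, 0], "rotation": [0, 0, 0]},
    {"slide": [-120, 48, 0], "rotation": [0, 0, 0]},
    {"slide": [-160, 64, 0], "rotation": [0, 0, 0]},
    {"slide": [-200, 80, 0], "rotation": [0, 0, 0]}
  ]
}}

```text
time_s: 12.4
eef_pos: [0.6243, -0.0241, 0.2028]
ee_rot: [0.0, 0.707, 0.707, 0.0]
wrist_force: [0.4, 0.4, -0.6]
width: 0.0552
gripper_force: 0.0
```

```bash
python3 go.py 0.660 -0.115 0.2 1.5708
python3 - <<'E'
from h import *
o=[]
for n,p in(("top",(160,239)),("scene",(207,195))):
    im=read_camera(n)[:,:,::-1]; x,y=p; o.append(cv2.resize(im[y-40:y+40,x-40:x+40],None,fx=5,fy=5,interpolation=cv2.INTER_CUBIC))
cv2.imwrite("pics/a3.png",np.hstack(o))
E
```

```text
12.4 [ 0.6243 -0.0241  0.2028] w 0.0552 g 0.0 [ 0.4  0.4 -0.6] q [-0.22  0.58  1.48  0.    1.08 -0.22]
[-90.9  35.7   2.8] [ 1.000e-03  1.000e-03 -1.571e+00]
```

View pics/a3.png

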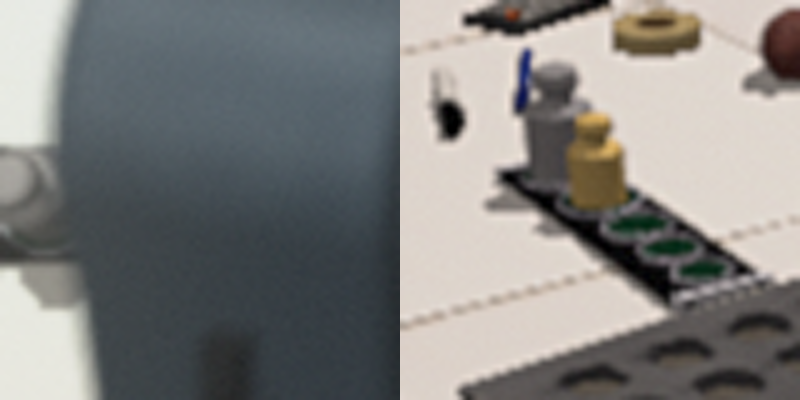

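Weight_38 now stands upright in seat 1. Next is weight_28.

Request:
{"api": "play_rows", "payload": {
  "moves": [
    {"slide": [-20, 8, 0], "rotation": [0, 0, -0.13]},
    {"slide": [-40, 16, 0], "rotation": [0, 0, -0.27]},
    {"slide": [-60, 24, 0], "rotation": [0, 0, -0.41]},
    {"slide": [-80, 31, 2], "rotation": [0, 0, -0.55]},
    {"slide": [-91, 36, 3], "rotation": [0, 0, -0.68]}
  ]
}}

```text
time_s: 13.0
eef_pos: [0.66, -0.1142, 0.1995]
ee_rot: [0.0, 0.429, 0.903, -0.0]
wrist_force: [0.3, 0.2, -0.1]
width: 0.0552
gripper_force: 0.0
```

Request:
{"api": "play_rows", "payload": {
  "moves": [
    {"slide": [0, 0, 15], "rotation": [0, 0, -0.14]},
    {"slide": [0, 0, 30], "rotation": [0, 0, -0.28]},
    {"slide": [0, 0, 45], "rotation": [0, 0, -0.42]},
    {"slide": [0, 0, 60], "rotation": [0, 0, -0.56]},
    {"slide": [0, 0, 75], "rotation": [0, 0, -0.7]}
  ]
}}

```text
time_s: 13.5
eef_pos: [0.6596, -0.1125, 0.124]
ee_rot: [-0.0, 0.092, 0.996, 0.0]
wrist_force: [0.5, 0.3, -0.6]
width: 0.0555
gripper_force: 0.0
```

Request:
{"api": "play_rows", "payload": {
  "moves": [
    {"slide": [0, 0, 20], "rotation": [0, 0, -0.1]},
    {"slide": [0, 0, 40], "rotation": [0, 0, -0.19]},
    {"slide": [0, 0, 40], "rotation": [0, 0, -0.19]}
  ]
}}

```text
time_s: 13.8
eef_pos: [0.6575, -0.1119, 0.0816]
ee_rot: [-0.003, 0.0, 1.0, 0.001]
wrist_force: [-0.3, 0.3, -0.4]
width: 0.0554
gripper_force: 0.0
```

```bash
python3 go.py 0.660 -0.115 0.024 1.5708
python3 - <<'E'
from h import *
o=[]
for n,p in(("top",(319,168)),("scene",(350,222))):
    im=read_camera(n)[:,:,::-1]; x,y=p; o.append(cv2.resize(im[y-40:y+40,x-40:x+40],None,fx=5,fy=5,interpolation=cv2.INTER_CUBIC))
cv2.imwrite("pics/a4.png",np.hstack(o))
E
```

```text
13.8 [ 0.6575 -0.1119  0.0816] w 0.0554 g 0.0 [-0.3  0.3 -0.4] q [-0.34  0.79  1.43  0.    0.92 -1.91]
[-2.9 -3.3 57.6] [ 0.002 -0.006 -0.   ]
```

View pics/a4.png

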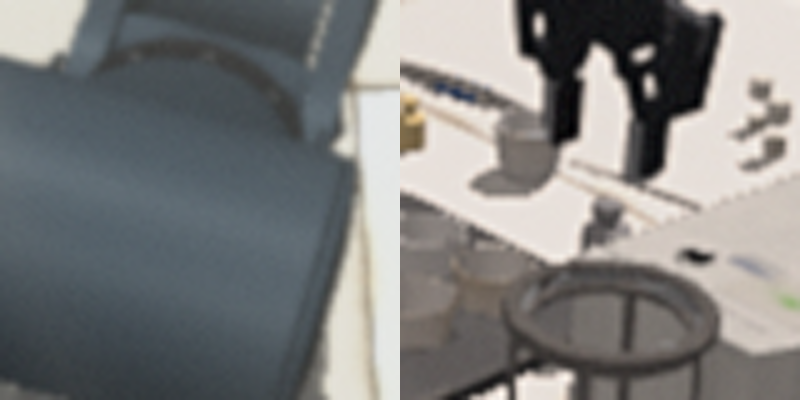

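The scene crop shows the finger tips at crop (565,140) and (643,180), with their midpoint directly above the grey knob at (607,210). I'll descend.

Request:
{"api": "play_rows", "payload": {
  "moves": [
    {"slide": [-3, -3, 15], "rotation": [0, 0, 0]},
    {"slide": [-3, -3, 35], "rotation": [0, 0, 0]},
    {"slide": [-3, -3, 48], "rotation": [0, 0, 0]},
    {"slide": [-3, -3, 56], "rotation": [0, 0, 0]},
    {"slide": [-3, -3, 56], "rotation": [0, 0, 0]}
  ]
}}

```text
time_s: 14.4
eef_pos: [0.6621, -0.1162, 0.0267]
ee_rot: [-0.001, 0.001, 1.0, 0.0]
wrist_force: [-0.5, 1.2, 0.6]
width: 0.0557
gripper_force: 0.0
```

Request:
{"api": "play_rows", "payload": {
  "moves": [
    {"slide": [0, 0, 0], "rotation": [0, 0, 0]},
    {"slide": [0, 0, 0], "rotation": [0, 0, 0]}
  ]
}}

```text
time_s: 14.6
eef_pos: [0.6636, -0.1167, 0.0288]
ee_rot: [0.001, 0.0, 1.0, -0.0]
wrist_force: [0.4, 0.3, 1.2]
width: 0.0555
gripper_force: 0.0
```

```bash
python3 go.py 0.660 -0.115 0.024 1.5708
```

```text
14.6 [ 0.6636 -0.1167  0.0288] w 0.0555 g 0.0 [0.4 0.3 1.2] q [-0.34  0.87  1.43 -0.    0.84 -1.91]
[3.6 1.7 4.8] [-0.001  0.002 -0.001]
```

Request:
{"api": "play_rows", "payload": {
  "moves": [
    {"slide": [2, 1, 2], "rotation": [0, 0, 0]},
    {"slide": [3.5, 1.5, 4], "rotation": [0, 0, 0]},
    {"slide": [3.5, 1.5, 4], "rotation": [0, 0, 0]}
  ]
}}

```text
time_s: 14.9
eef_pos: [0.6588, -0.1147, 0.0239]
ee_rot: [-0.0, 0.0, 1.0, 0.0]
wrist_force: [0.9, -0.5, -0.7]
width: 0.0558
gripper_force: 0.0
```

Request:
{"api": "play_rows", "payload": {
  "moves": [
    {"slide": [0, 0, 0], "rotation": [0, 0, 0]},
    {"slide": [0, 0, 0], "rotation": [0, 0, 0]},
    {"slide": [0, 0, 0], "rotation": [0, 0, 0]}
  ],
  "gripper": 0.57
}}

```text
time_s: 15.2
eef_pos: [0.6595, -0.115, 0.0241]
ee_rot: [0.0, 0.0, 1.0, -0.0]
wrist_force: [0.6, 0.3, -0.4]
width: 0.0364
gripper_force: 0.0
```

Request:
{"api": "play_rows", "payload": {
  "moves": [
    {"slide": [0, 0, 0], "rotation": [0, 0, 0]},
    {"slide": [0, 0, 0], "rotation": [0, 0, 0]},
    {"slide": [0, 0, 0], "rotation": [0, 0, 0]},
    {"slide": [0, 0, 0], "rotation": [0, 0, 0]},
    {"slide": [0, 0, 0], "rotation": [0, 0, 0]}
  ],
  "gripper": 1,
  "squeeze": 40
}}

```text
time_s: 15.7
eef_pos: [0.6597, -0.1151, 0.0243]
ee_rot: [0.0, 0.0, 1.0, -0.0]
wrist_force: [0.6, 0.8, 2.0]
width: 0.0267
gripper_force: 39.5
```

Request:
{"api": "play_rows", "payload": {
  "moves": [
    {"slide": [0, 0, -10], "rotation": [0, 0, 0]},
    {"slide": [0, 0, -45], "rotation": [0, 0, 0]},
    {"slide": [0, 0, -90], "rotation": [0, 0, 0]},
    {"slide": [0, 0, -135], "rotation": [0, 0, 0]},
    {"slide": [0, 0, -165], "rotation": [0, 0, 0]}
  ]
}}

```text
time_s: 16.2
eef_pos: [0.6601, -0.115, 0.1925]
ee_rot: [0.002, 0.0, 1.0, -0.0]
wrist_force: [0.6, -1.1, -2.3]
width: 0.0271
gripper_force: 39.6
```

Request:
{"api": "play_rows", "payload": {
  "moves": [
    {"slide": [16, 35, -10], "rotation": [0, 0, 0.14]},
    {"slide": [35, 78, -10], "rotation": [0, 0, 0.28]},
    {"slide": [54, 120, -10], "rotation": [0, 0, 0.42]},
    {"slide": [73, 163, -10], "rotation": [0, 0, 0.56]},
    {"slide": [92, 205, -10], "rotation": [0, 0, 0.7]}
  ]
}}

```text
time_s: 16.7
eef_pos: [0.5659, 0.0918, 0.1991]
ee_rot: [-0.001, 0.346, 0.938, 0.0]
wrist_force: [-0.1, 1.1, -1.5]
width: 0.0265
gripper_force: 39.7
```

```bash
python3 go.py 0.4643 0.3175 0.2 0
```

```text
16.7 [0.5659 0.0918 0.1991] w 0.0265 g 39.7 [-0.1  1.1 -1.5] q [-0.03  0.52  1.62  0.    1.   -0.9 ]
[223.9 105.6  -0.7] [-0.001 -0.001  0.864]
```

Request:
{"api": "play_rows", "payload": {
  "moves": [
    {"slide": [42, 20, 0], "rotation": [0, 0, 0.14]},
    {"slide": [84, 40, 0], "rotation": [0, 0, 0.28]},
    {"slide": [126, 60, 0], "rotation": [0, 0, 0.42]},
    {"slide": [165, 78, 0], "rotation": [0, 0, 0.56]},
    {"slide": [200, 94, 0], "rotation": [0, 0, 0.7]}
  ]
}}

```text
time_s: 17.2
eef_pos: [0.4734, 0.2927, 0.1991]
ee_rot: [-0.0, 0.646, 0.763, -0.0]
wrist_force: [0.2, -0.2, -2.6]
width: 0.0268
gripper_force: 39.7
```

Request:
{"api": "play_rows", "payload": {
  "moves": [
    {"slide": [15, -4, 0], "rotation": [0, 0, 0.1]},
    {"slide": [25, -6.5, 10], "rotation": [0, 0, 0.164]},
    {"slide": [25, -6.5, 40], "rotation": [0, 0, 0.164]},
    {"slide": [25, -6.5, 80], "rotation": [0, 0, 0.164]},
    {"slide": [25, -6.5, 100], "rotation": [0, 0, 0.164]}
  ]
}}

```text
time_s: 17.7
eef_pos: [0.4625, 0.314, 0.0966]
ee_rot: [-0.001, 0.705, 0.709, -0.002]
wrist_force: [0.1, -0.5, -1.6]
width: 0.0266
gripper_force: 39.7
```

Request:
{"api": "play_rows", "payload": {
  "moves": [
    {"slide": [0, 0, 20], "rotation": [0, 0, 0]},
    {"slide": [0, 0, 36], "rotation": [0, 0, 0]},
    {"slide": [0, 0, 36], "rotation": [0, 0, 0]},
    {"slide": [0, 0, 36], "rotation": [0, 0, 0]}
  ]
}}

```text
time_s: 18.1
eef_pos: [0.4645, 0.3145, 0.0631]
ee_rot: [-0.0, 0.705, 0.709, -0.0]
wrist_force: [0.1, 0.3, -1.7]
width: 0.0266
gripper_force: 39.7
```

```bash
python3 go.py 0.4643 0.3175 0.0365 0
python3 - <<'E'
from h import *
im=read_camera("scene")[:,:,::-1]; x,y=220,190; a=cv2.resize(im[y-40:y+40,x-40:x+40],None,fx=5,fy=5,interpolation=cv2.INTER_CUBIC)
cv2.imwrite("pics/a5.png",a)
p=state()["eef_pos"]
for z in (-.0243,.0157): print(((proj("scene",p+[0,0,z])-[180,150])*5).round())
print(((proj("scene",[.4643,.3175,.012])-[180,150])*5).round())
E
```

```text
18.1 [0.4645 0.3145 0.0631] w 0.0266 g 39.7 [ 0.1  0.3 -1.7] q [0.4  0.72 1.73 0.   0.69 0.39]
[ 3.  -0.1 26.6] [-0.001  0.     0.006]
[170. 211.]
[166. 153.]
[170. 249.]
```

View pics/a5.png

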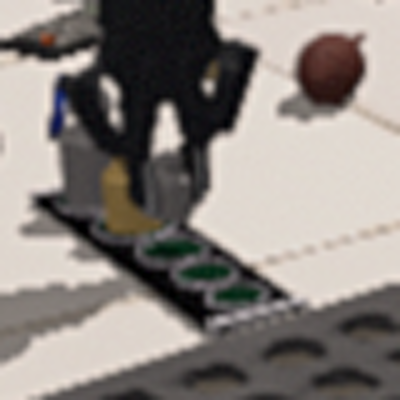

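The crop shows the grey weight hanging upright in the jaws, with its base at crop (172,212) as predicted. I'll lower it.

Request:
{"api": "play_rows", "payload": {
  "moves": [
    {"slide": [3, 0, 8], "rotation": [0, 0, 0.006]},
    {"slide": [3, 0, 16], "rotation": [0, 0, 0.006]},
    {"slide": [3, 0, 20], "rotation": [0, 0, 0.006]},
    {"slide": [3, 0, 23], "rotation": [0, 0, 0.006]},
    {"slide": [3, 0, 24], "rotation": [0, 0, 0.006]}
  ]
}}

```text
time_s: 18.65
eef_pos: [0.4644, 0.3174, 0.0386]
ee_rot: [-0.0, 0.707, 0.707, -0.0]
wrist_force: [0.1, 0.5, -1.9]
width: 0.0265
gripper_force: 39.7
```

Request:
{"api": "play_rows", "payload": {
  "moves": [
    {"slide": [0, 0, 0.5], "rotation": [0, 0, 0]},
    {"slide": [0, 0, 1], "rotation": [0, 0, 0]},
    {"slide": [0, 0, 1.5], "rotation": [0, 0, 0]},
    {"slide": [0, 0, 1.5], "rotation": [0, 0, 0]},
    {"slide": [0, 0, 1.5], "rotation": [0, 0, 0]}
  ]
}}

```text
time_s: 19.15
eef_pos: [0.4647, 0.3175, 0.0376]
ee_rot: [0.0, 0.707, 0.707, 0.0]
wrist_force: [-0.3, 0.5, -0.9]
width: 0.0267
gripper_force: 39.7
```

Request:
{"api": "play_rows", "payload": {
  "moves": [
    {"slide": [0, 0, 0.4], "rotation": [0, 0, 0]},
    {"slide": [0, 0, 0.8], "rotation": [0, 0, 0]},
    {"slide": [0, 0, 1.2], "rotation": [0, 0, 0]},
    {"slide": [0, 0, 1.2], "rotation": [0, 0, 0]}
  ]
}}

```text
time_s: 19.55
eef_pos: [0.4646, 0.3175, 0.0363]
ee_rot: [-0.0, 0.707, 0.707, -0.0]
wrist_force: [-0.7, 0.3, -1.4]
width: 0.0266
gripper_force: 39.9
```

Request:
{"api": "play_rows", "payload": {
  "moves": [
    {"slide": [0, 0, 0.3], "rotation": [0, 0, 0]},
    {"slide": [0, 0, 0.6], "rotation": [0, 0, 0]},
    {"slide": [0, 0, 0.6], "rotation": [0, 0, 0]}
  ]
}}

```text
time_s: 19.85
eef_pos: [0.4647, 0.3175, 0.0362]
ee_rot: [0.0, 0.707, 0.707, 0.0]
wrist_force: [-1.7, -1.3, 4.4]
width: 0.0263
gripper_force: 40.3
```

Request:
{"api": "play_rows", "payload": {
  "moves": [
    {"slide": [0, 0, 0], "rotation": [0, 0, 0]},
    {"slide": [0, 0, 0], "rotation": [0, 0, 0]},
    {"slide": [0, 0, 0], "rotation": [0, 0, 0]},
    {"slide": [0, 0, 0], "rotation": [0, 0, 0]}
  ],
  "gripper": 0.45
}}

```text
time_s: 20.25
eef_pos: [0.4647, 0.3175, 0.0355]
ee_rot: [-0.0, 0.707, 0.707, -0.0]
wrist_force: [-0.1, 0.3, -0.7]
width: 0.0474
gripper_force: 0.0
```

Request:
{"api": "play_rows", "payload": {
  "moves": [
    {"slide": [0, 0, -10], "rotation": [0, 0, 0]},
    {"slide": [0, 0, -40], "rotation": [0, 0, 0]},
    {"slide": [0, 0, -80], "rotation": [0, 0, 0]},
    {"slide": [0, 0, -120], "rotation": [0, 0, 0]},
    {"slide": [0, 0, -150], "rotation": [0, 0, 0]}
  ]
}}

```text
time_s: 20.75
eef_pos: [0.4652, 0.3178, 0.1888]
ee_rot: [0.001, 0.707, 0.707, 0.001]
wrist_force: [0.3, 0.6, -0.6]
width: 0.0471
gripper_force: 0.0
```

Request:
{"api": "play_rows", "payload": {
  "moves": [
    {"slide": [-25, 22, 0], "rotation": [0, 0, 0]},
    {"slide": [-55, 50, 0], "rotation": [0, 0, 0]},
    {"slide": [-85, 78, 0], "rotation": [0, 0, 0]},
    {"slide": [-115, 105, 0], "rotation": [0, 0, 0]},
    {"slide": [-145, 132, 0], "rotation": [0, 0, 0]}
  ]
}}

```text
time_s: 21.25
eef_pos: [0.5975, 0.1712, 0.1866]
ee_rot: [0.0, 0.707, 0.707, 0.0]
wrist_force: [-0.4, 0.6, -0.1]
width: 0.0472
gripper_force: 0.0
```

Request:
{"api": "play_rows", "payload": {
  "moves": [
    {"slide": [-30, 28, 0], "rotation": [0, 0, 0]},
    {"slide": [-60, 55, 0], "rotation": [0, 0, 0]},
    {"slide": [-80, 73, 10], "rotation": [0, 0, 0]},
    {"slide": [-91, 83, 40], "rotation": [0, 0, 0]},
    {"slide": [-91, 83, 80], "rotation": [0, 0, 0]}
  ]
}}

```text
time_s: 21.75
eef_pos: [0.6838, 0.0789, 0.1081]
ee_rot: [0.003, 0.708, 0.706, 0.003]
wrist_force: [0.1, 0.3, -1.1]
width: 0.0468
gripper_force: 0.0
```

Request:
{"api": "play_rows", "payload": {
  "moves": [
    {"slide": [0, 0, 20], "rotation": [0, 0, 0]},
    {"slide": [0, 0, 30], "rotation": [0, 0, 0]},
    {"slide": [0, 0, 30], "rotation": [0, 0, 0]},
    {"slide": [0, 0, 30], "rotation": [0, 0, 0]}
  ]
}}

```text
time_s: 22.15
eef_pos: [0.6805, 0.0817, 0.0771]
ee_rot: [0.001, 0.707, 0.707, 0.001]
wrist_force: [0.1, -1.0, 0.3]
width: 0.0469
gripper_force: 0.0
```

```bash
python3 go.py 0.680 0.081 0.024 0
python3 - <<'E'
from h import *
o=[]
for x,y in((215,195),(311,197)):
    im=read_camera("scene")[:,:,::-1]; o.append(cv2.resize(im[y-40:y+40,x-40:x+40],None,fx=5,fy=5,interpolation=cv2.INTER_CUBIC))
cv2.imwrite("pics/a6.png",np.hstack(o))
E
```

```text
22.15 [0.6805 0.0817 0.0771] w 0.0469 g 0.0 [ 0.1 -1.   0.3] q [-0.04  0.81  1.39 -0.    0.94 -0.04]
[-0.7 -0.6 53.1] [0.002 0.    0.   ]
```

View pics/a6.png

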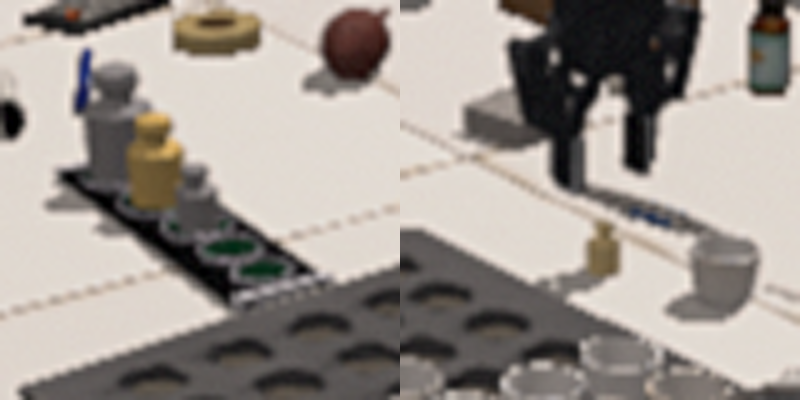

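Weights 38 and 28 stand upright in their seats. The fingers are centred at crop (604,178) above the brass weight at (602,255).

Request:
{"api": "play_rows", "payload": {
  "moves": [
    {"slide": [-0.5, -0.5, 15], "rotation": [0, 0, 0]},
    {"slide": [-0.5, -0.5, 30], "rotation": [0, 0, 0]},
    {"slide": [-0.5, -0.5, 42], "rotation": [0, 0, 0]},
    {"slide": [-0.5, -0.5, 50], "rotation": [0, 0, 0]},
    {"slide": [-0.5, -0.5, 50], "rotation": [0, 0, 0]}
  ]
}}

```text
time_s: 22.75
eef_pos: [0.6777, 0.081, 0.0234]
ee_rot: [-0.002, 0.707, 0.707, -0.001]
wrist_force: [-0.3, 0.2, -1.1]
width: 0.0469
gripper_force: 0.0
```

Request:
{"api": "play_rows", "payload": {
  "moves": [
    {"slide": [0, 0, 0], "rotation": [0, 0, 0]},
    {"slide": [0, 0, 0], "rotation": [0, 0, 0]}
  ]
}}

```text
time_s: 22.95
eef_pos: [0.6796, 0.081, 0.0261]
ee_rot: [0.0, 0.707, 0.707, 0.0]
wrist_force: [0.3, 0.3, 0.0]
width: 0.0471
gripper_force: 0.0
```

```bash
python3 go.py 0.680 0.081 0.024 0
```

```text
22.95 [0.6796 0.081  0.0261] w 0.0471 g 0.0 [0.3 0.3 0. ] q [-0.04  0.88  1.4  -0.    0.85 -0.04]
[0.  0.4 2.1] [0.001 0.    0.   ]
```

Request:
{"api": "play_rows", "payload": {
  "moves": [
    {"slide": [0, 0, 1], "rotation": [0, 0, 0]},
    {"slide": [0, 0, 2], "rotation": [0, 0, 0]},
    {"slide": [0, 0, 2], "rotation": [0, 0, 0]},
    {"slide": [0, 0, 2], "rotation": [0, 0, 0]}
  ],
  "gripper": 0.65
}}

```text
time_s: 23.35
eef_pos: [0.6792, 0.081, 0.0239]
ee_rot: [0.0, 0.707, 0.707, 0.0]
wrist_force: [0.3, -0.1, -0.9]
width: 0.0299
gripper_force: 0.0
```

Request:
{"api": "play_rows", "payload": {
  "moves": [
    {"slide": [0, 0, 0], "rotation": [0, 0, 0]},
    {"slide": [0, 0, 0], "rotation": [0, 0, 0]},
    {"slide": [0, 0, 0], "rotation": [0, 0, 0]},
    {"slide": [0, 0, 0], "rotation": [0, 0, 0]},
    {"slide": [0, 0, 0], "rotation": [0, 0, 0]}
  ],
  "gripper": 1,
  "squeeze": 30
}}

```text
time_s: 23.85
eef_pos: [0.6797, 0.081, 0.0241]
ee_rot: [0.0, 0.707, 0.707, 0.0]
wrist_force: [0.3, 0.2, 2.2]
width: 0.0212
gripper_force: 29.6
```

```bash
python3 go.py 0.4632 0.2705 0.19 0
```

```text
23.85 [0.6797 0.081  0.0241] w 0.0212 g 29.6 [0.3 0.2 2.2] q [-0.04  0.89  1.4   0.    0.85 -0.04]
[ 189.5 -216.3 -166.2] [ 0.001  0.    -0.   ]
```

Request:
{"api": "play_rows", "payload": {
  "moves": [
    {"slide": [0, 0, -10], "rotation": [0, 0, 0]},
    {"slide": [0, 0, -40], "rotation": [0, 0, 0]},
    {"slide": [0, 0, -80], "rotation": [0, 0, 0]},
    {"slide": [0, 0, -120], "rotation": [0, 0, 0]},
    {"slide": [0, 0, -150], "rotation": [0, 0, 0]}
  ]
}}

```text
time_s: 24.35
eef_pos: [0.679, 0.081, 0.1762]
ee_rot: [0.0, 0.707, 0.707, 0.0]
wrist_force: [0.1, -0.0, -1.1]
width: 0.0211
gripper_force: 29.5
```

Request:
{"api": "play_rows", "payload": {
  "moves": [
    {"slide": [15, -18, 0], "rotation": [0, 0, 0]},
    {"slide": [40, -45, 0], "rotation": [0, 0, 0]},
    {"slide": [66, -75, 0], "rotation": [0, 0, 0]},
    {"slide": [92, -105, 0], "rotation": [0, 0, 0]},
    {"slide": [118, -135, 0], "rotation": [0, 0, 0]}
  ]
}}

```text
time_s: 24.85
eef_pos: [0.5419, 0.1996, 0.1737]
ee_rot: [-0.001, 0.707, 0.707, -0.001]
wrist_force: [0.6, 1.2, -1.4]
width: 0.0205
gripper_force: 29.6
```

Request:
{"api": "play_rows", "payload": {
  "moves": [
    {"slide": [26, -30, 0], "rotation": [0, 0, 0]},
    {"slide": [50, -57, 0], "rotation": [0, 0, 0]},
    {"slide": [64, -73, 0], "rotation": [0, 0, 0]},
    {"slide": [71, -81, 10], "rotation": [0, 0, 0]},
    {"slide": [71, -81, 40], "rotation": [0, 0, 0]}
  ]
}}

```text
time_s: 25.35
eef_pos: [0.4637, 0.2714, 0.1353]
ee_rot: [0.001, 0.706, 0.708, 0.002]
wrist_force: [0.6, 0.8, -1.4]
width: 0.0209
gripper_force: 29.6
```

Request:
{"api": "play_rows", "payload": {
  "moves": [
    {"slide": [0, 0, 30], "rotation": [0, 0, 0]},
    {"slide": [0, 0, 60], "rotation": [0, 0, 0]},
    {"slide": [0, 0, 75], "rotation": [0, 0, 0]},
    {"slide": [0, 0, 75], "rotation": [0, 0, 0]},
    {"slide": [0, 0, 75], "rotation": [0, 0, 0]}
  ]
}}

```text
time_s: 25.85
eef_pos: [0.4634, 0.2696, 0.0583]
ee_rot: [-0.0, 0.707, 0.707, -0.0]
wrist_force: [-0.5, -0.4, -1.0]
width: 0.0209
gripper_force: 29.6
```

```bash
python3 go.py 0.4632 0.2705 0.0361 0
python3 - <<'E'
from h import *
im=read_camera("scene")[:,:,::-1]; x,y=225,200; a=cv2.resize(im[y-40:y+40,x-40:x+40],None,fx=5,fy=5,interpolation=cv2.INTER_CUBIC)
cv2.imwrite("pics/a7.png",a)
p=state()["eef_pos"]
for z in (-.0241,.0): print(((proj("scene",p+[0,0,z])-[185,160])*5).round())
E
```

```text
25.85 [0.4634 0.2696 0.0583] w 0.0209 g 29.6 [-0.5 -0.4 -1. ] q [ 0.32  0.71  1.79 -0.    0.64  0.32]
[ 0.9 -0.2 22.2] [-0.001  0.    -0.001]
[177. 189.]
[175. 154.]
```

View pics/a7.png

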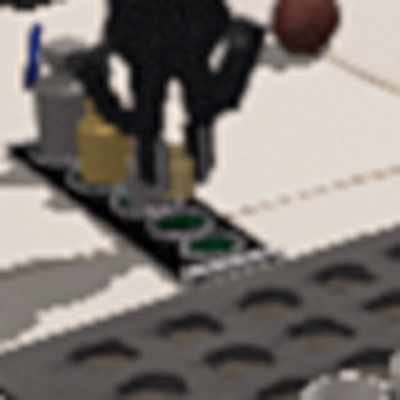

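The brass weight hangs upright in the jaws with its base at about crop (179,193), near the predicted (177,189). I'll lower it onto seat 3.

Request:
{"api": "play_rows", "payload": {
  "moves": [
    {"slide": [1, 0, 7], "rotation": [0, 0, 0]},
    {"slide": [1, 0, 13], "rotation": [0, 0, 0]},
    {"slide": [1, 0, 17], "rotation": [0, 0, 0]},
    {"slide": [1, 0, 19], "rotation": [0, 0, 0]},
    {"slide": [1, 0, 20], "rotation": [0, 0, 0]}
  ]
}}

```text
time_s: 26.4
eef_pos: [0.463, 0.271, 0.0385]
ee_rot: [-0.0, 0.707, 0.707, -0.0]
wrist_force: [0.1, -0.5, -0.1]
width: 0.021
gripper_force: 29.6
```

Request:
{"api": "play_rows", "payload": {
  "moves": [
    {"slide": [0, 0, 0.5], "rotation": [0, 0, 0]},
    {"slide": [0, 0, 1], "rotation": [0, 0, 0]},
    {"slide": [0, 0, 1], "rotation": [0, 0, 0]},
    {"slide": [0, 0, 1], "rotation": [0, 0, 0]}
  ]
}}

```text
time_s: 26.8
eef_pos: [0.4632, 0.271, 0.0378]
ee_rot: [0.0, 0.707, 0.707, 0.0]
wrist_force: [-0.2, 0.6, -0.8]
width: 0.0211
gripper_force: 29.6
```

Request:
{"api": "play_rows", "payload": {
  "moves": [
    {"slide": [0, 0, 0.4], "rotation": [0, 0, 0]},
    {"slide": [0, 0, 0.8], "rotation": [0, 0, 0]},
    {"slide": [0, 0, 0.8], "rotation": [0, 0, 0]},
    {"slide": [0, 0, 0.8], "rotation": [0, 0, 0]}
  ]
}}

```text
time_s: 27.2
eef_pos: [0.4631, 0.271, 0.0369]
ee_rot: [-0.0, 0.707, 0.707, -0.0]
wrist_force: [-0.8, 0.6, -1.0]
width: 0.0209
gripper_force: 29.6
```

Request:
{"api": "play_rows", "payload": {
  "moves": [
    {"slide": [0, 0, 0.3], "rotation": [0, 0, 0]},
    {"slide": [0, 0, 0.6], "rotation": [0, 0, 0]},
    {"slide": [0, 0, 0.9], "rotation": [0, 0, 0]},
    {"slide": [0, 0, 0.9], "rotation": [0, 0, 0]}
  ]
}}

```text
time_s: 27.6
eef_pos: [0.4632, 0.271, 0.0361]
ee_rot: [0.0, 0.707, 0.707, 0.0]
wrist_force: [0.5, -0.4, 0.6]
width: 0.0209
gripper_force: 29.7
```

Request:
{"api": "play_rows", "payload": {
  "moves": [
    {"slide": [0, 0, 0.3], "rotation": [0, 0, 0]},
    {"slide": [0, 0, 0.4], "rotation": [0, 0, 0]},
    {"slide": [0, 0, 0.4], "rotation": [0, 0, 0]}
  ]
}}

```text
time_s: 27.9
eef_pos: [0.4632, 0.271, 0.0361]
ee_rot: [0.0, 0.707, 0.707, 0.0]
wrist_force: [-2.3, -0.9, 4.8]
width: 0.0212
gripper_force: 30.0
```

Request:
{"api": "play_rows", "payload": {
  "moves": [
    {"slide": [0, 0, 0], "rotation": [0, 0, 0]},
    {"slide": [0, 0, 0], "rotation": [0, 0, 0]},
    {"slide": [0, 0, 0], "rotation": [0, 0, 0]},
    {"slide": [0, 0, 0], "rotation": [0, 0, 0]}
  ],
  "gripper": 0.5
}}

```text
time_s: 28.3
eef_pos: [0.4631, 0.271, 0.0354]
ee_rot: [-0.0, 0.707, 0.707, -0.0]
wrist_force: [-0.0, 0.5, -0.1]
width: 0.0427
gripper_force: 0.0
```

Request:
{"api": "play_rows", "payload": {
  "moves": [
    {"slide": [0, 0, -10], "rotation": [0, 0, 0]},
    {"slide": [0, 0, -40], "rotation": [0, 0, 0]},
    {"slide": [0, 0, -80], "rotation": [0, 0, 0]},
    {"slide": [0, 0, -125], "rotation": [0, 0, 0]},
    {"slide": [0, 0, -170], "rotation": [0, 0, 0]}
  ]
}}

```text
time_s: 28.8
eef_pos: [0.4626, 0.2708, 0.2077]
ee_rot: [-0.0, 0.707, 0.707, -0.0]
wrist_force: [0.4, 0.8, 0.1]
width: 0.0426
gripper_force: 0.0
```

Request:
{"api": "play_rows", "payload": {
  "moves": [
    {"slide": [-30, -5, -3], "rotation": [0, 0, 0]},
    {"slide": [-70, -11, -3], "rotation": [0, 0, 0]},
    {"slide": [-115, -18, -3], "rotation": [0, 0, 0]},
    {"slide": [-158, -25, -3], "rotation": [0, 0, 0]},
    {"slide": [-200, -32, -3], "rotation": [0, 0, 0]}
  ]
}}

```text
time_s: 29.3
eef_pos: [0.4306, 0.0696, 0.2094]
ee_rot: [0.001, 0.707, 0.707, 0.0]
wrist_force: [0.6, 0.3, -0.4]
width: 0.0428
gripper_force: 0.0
```

Request:
{"api": "play_rows", "payload": {
  "moves": [
    {"slide": [-42, -7, 0], "rotation": [0, 0, -0.13]},
    {"slide": [-84, -14, 0], "rotation": [0, 0, -0.26]},
    {"slide": [-126, -21, 0], "rotation": [0, 0, -0.39]},
    {"slide": [-168, -27, 0], "rotation": [0, 0, -0.52]},
    {"slide": [-205, -33, 0], "rotation": [0, 0, -0.65]}
  ]
}}

```text
time_s: 29.8
eef_pos: [0.3992, -0.1288, 0.2093]
ee_rot: [0.001, 0.457, 0.89, -0.0]
wrist_force: [1.3, 0.3, -0.1]
width: 0.0428
gripper_force: 0.0
```

```bash
python3 go.py 0.380 -0.244 0.1 1.0
```

```text
29.8 [ 0.3992 -0.1288  0.2093] w 0.0428 g 0.0 [ 1.3  0.3 -0.1] q [-0.58  0.32  1.97  0.    0.85 -1.2 ]
[-82.3 -82.7 109.4] [ 0.     0.001 -0.378]
```

Request:
{"api": "play_rows", "payload": {
  "moves": [
    {"slide": [-25, -25, 0], "rotation": [0, 0, -0.12]},
    {"slide": [-50, -50, 0], "rotation": [0, 0, -0.25]},
    {"slide": [-70, -70, 5], "rotation": [0, 0, -0.378]},
    {"slide": [-82, -81, 25], "rotation": [0, 0, -0.378]},
    {"slide": [-82, -81, 65], "rotation": [0, 0, -0.378]}
  ]
}}

```text
time_s: 30.3
eef_pos: [0.3833, -0.2459, 0.1457]
ee_rot: [0.005, 0.285, 0.958, -0.003]
wrist_force: [0.5, -0.7, 0.1]
width: 0.0428
gripper_force: 0.0
```

Request:
{"api": "play_rows", "payload": {
  "moves": [
    {"slide": [0, 0, 30], "rotation": [0, 0, 0]},
    {"slide": [0, 0, 60], "rotation": [0, 0, 0]},
    {"slide": [0, 0, 70], "rotation": [0, 0, 0]},
    {"slide": [0, 0, 70], "rotation": [0, 0, 0]},
    {"slide": [0, 0, 70], "rotation": [0, 0, 0]}
  ]
}}

```text
time_s: 30.8
eef_pos: [0.3815, -0.2413, 0.0745]
ee_rot: [0.001, 0.284, 0.959, -0.0]
wrist_force: [-0.1, 0.3, 1.1]
width: 0.0426
gripper_force: 0.0
```

```bash
python3 go.py 0.380 -0.244 0.0238 1.0
python3 - <<'E'
from h import *
o=[]
for x,y in((225,200),(299,278)):
    im=read_camera("scene")[:,:,::-1]; o.append(cv2.resize(im[y-40:y+40,x-40:x+40],None,fx=5,fy=5,interpolation=cv2.INTER_CUBIC))
cv2.imwrite("pics/a8.png",np.hstack(o))
E
```

```text
30.8 [ 0.3815 -0.2413  0.0745] w 0.0426 g 0.0 [-0.1  0.3  1.1] q [-0.81  0.63  2.    0.    0.51 -1.81]
[-0.1 -3.1 50.7] [-0.     0.001 -0.005]
```

View pics/a8.png

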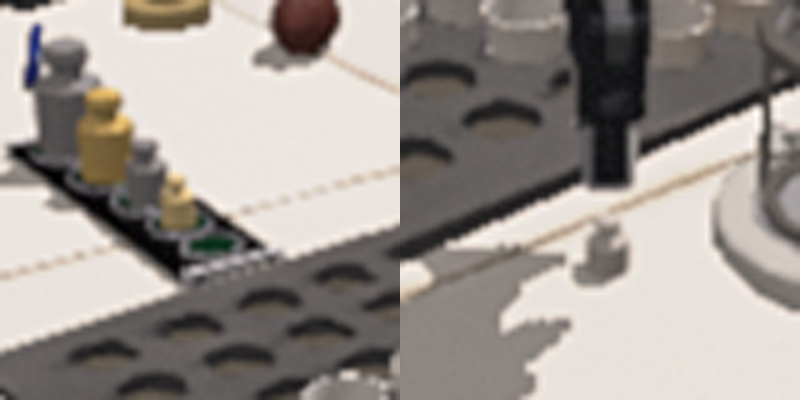

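All three placed weights stand upright in their seats. The finger line at crop x≈608 is over the small grey weight at x≈605. I'll descend.

Request:
{"api": "play_rows", "payload": {
  "moves": [
    {"slide": [0, -3, 15], "rotation": [0, 0, 0]},
    {"slide": [0, -3, 30], "rotation": [0, 0, 0]},
    {"slide": [0, -3, 40], "rotation": [0, 0, 0]},
    {"slide": [0, -3, 46], "rotation": [0, 0, 0]},
    {"slide": [0, -3, 48], "rotation": [0, 0, 0]}
  ]
}}

```text
time_s: 31.4
eef_pos: [0.3795, -0.2435, 0.0256]
ee_rot: [0.0, 0.284, 0.959, -0.0]
wrist_force: [0.5, -0.4, -0.1]
width: 0.0426
gripper_force: 0.0
```

Request:
{"api": "play_rows", "payload": {
  "moves": [
    {"slide": [0, 0, 0], "rotation": [0, 0, 0]},
    {"slide": [0, 0, 0], "rotation": [0, 0, 0]}
  ]
}}

```text
time_s: 31.6
eef_pos: [0.3796, -0.2436, 0.026]
ee_rot: [0.0, 0.284, 0.959, -0.0]
wrist_force: [0.4, 0.7, 1.5]
width: 0.0431
gripper_force: 0.0
```

```bash
python3 go.py 0.380 -0.244 0.0238 1.0
```

```text
31.6 [ 0.3796 -0.2436  0.026 ] w 0.0431 g 0.0 [0.4 0.7 1.5] q [-0.82  0.74  2.02  0.    0.39 -1.81]
[-0.5 -0.1  2.2] [-0.     0.001 -0.005]
```

Request:
{"api": "play_rows", "payload": {
  "moves": [
    {"slide": [0, 0, 1], "rotation": [0, 0, 0]},
    {"slide": [0, 0, 2], "rotation": [0, 0, 0]},
    {"slide": [0, 0, 2], "rotation": [0, 0, 0]},
    {"slide": [0, 0, 2], "rotation": [0, 0, 0]}
  ],
  "gripper": 0.67
}}

```text
time_s: 32.0
eef_pos: [0.3794, -0.2435, 0.0237]
ee_rot: [0.0, 0.284, 0.959, -0.0]
wrist_force: [-0.0, 0.3, 0.8]
width: 0.0281
gripper_force: 0.0
```

Request:
{"api": "play_rows", "payload": {
  "moves": [
    {"slide": [0, 0, 0], "rotation": [0, 0, 0]},
    {"slide": [0, 0, 0], "rotation": [0, 0, 0]},
    {"slide": [0, 0, 0], "rotation": [0, 0, 0]},
    {"slide": [0, 0, 0], "rotation": [0, 0, 0]},
    {"slide": [0, 0, 0], "rotation": [0, 0, 0]}
  ],
  "gripper": 1,
  "squeeze": 25
}}

```text
time_s: 32.5
eef_pos: [0.3794, -0.2435, 0.0237]
ee_rot: [0.0, 0.284, 0.959, -0.0]
wrist_force: [-0.7, 0.3, 2.9]
width: 0.0192
gripper_force: 24.4
```

Request:
{"api": "play_rows", "payload": {
  "moves": [
    {"slide": [0, 0, -10], "rotation": [0, 0, 0]},
    {"slide": [0, 0, -40], "rotation": [0, 0, 0]},
    {"slide": [0, 0, -80], "rotation": [0, 0, 0]},
    {"slide": [0, 0, -120], "rotation": [0, 0, 0]},
    {"slide": [0, 0, -160], "rotation": [0, 0, 0]}
  ]
}}

```text
time_s: 33.0
eef_pos: [0.3789, -0.2429, 0.1855]
ee_rot: [-0.0, 0.284, 0.959, 0.0]
wrist_force: [1.2, -1.3, -1.1]
width: 0.0191
gripper_force: 24.5
```

```bash
python3 go.py 0.462 0.2275 0.185 0
```

```text
33.0 [ 0.3789 -0.2429  0.1855] w 0.0191 g 24.5 [ 1.2 -1.3 -1.1] q [-0.82  0.4   1.93  0.    0.81 -1.81]
[186.4 439.9   0.7] [-0.    -0.001  0.995]
```

Request:
{"api": "play_rows", "payload": {
  "moves": [
    {"slide": [14, 33, 0], "rotation": [0, 0, 0]},
    {"slide": [32, 75, 0], "rotation": [0, 0, 0]},
    {"slide": [50, 117, 0], "rotation": [0, 0, 0]},
    {"slide": [68, 160, 0], "rotation": [0, 0, 0]},
    {"slide": [86, 202, 0], "rotation": [0, 0, 0]}
  ]
}}

```text
time_s: 33.5
eef_pos: [0.417, -0.0254, 0.1841]
ee_rot: [0.0, 0.284, 0.959, 0.0]
wrist_force: [1.3, -0.4, -0.1]
width: 0.0194
gripper_force: 24.6
```

Request:
{"api": "play_rows", "payload": {
  "moves": [
    {"slide": [18, 42, 0], "rotation": [0, 0, 0]},
    {"slide": [36, 84, 0], "rotation": [0, 0, 0]},
    {"slide": [54, 126, 0], "rotation": [0, 0, 0]},
    {"slide": [70, 164, 0], "rotation": [0, 0, 0]},
    {"slide": [85, 200, 0], "rotation": [0, 0, 0]}
  ]
}}

```text
time_s: 34.0
eef_pos: [0.4543, 0.1889, 0.184]
ee_rot: [-0.0, 0.283, 0.959, -0.0]
wrist_force: [0.8, -1.1, -0.6]
width: 0.0189
gripper_force: 24.6
```

Request:
{"api": "play_rows", "payload": {
  "moves": [
    {"slide": [8, 20, 0], "rotation": [0, 0, 0.13]},
    {"slide": [13, 32, 0], "rotation": [0, 0, 0.26]},
    {"slide": [15, 38, 0], "rotation": [0, 0, 0.39]},
    {"slide": [15, 38, 0], "rotation": [0, 0, 0.52]},
    {"slide": [15, 38, 0], "rotation": [0, 0, 0.65]}
  ]
}}

```text
time_s: 34.5
eef_pos: [0.4623, 0.2272, 0.1839]
ee_rot: [-0.0, 0.577, 0.817, -0.0]
wrist_force: [-0.1, -0.5, -0.4]
width: 0.019
gripper_force: 24.6
```

Request:
{"api": "play_rows", "payload": {
  "moves": [
    {"slide": [0, 0, 15], "rotation": [0, 0, 0.12]},
    {"slide": [0, 0, 40], "rotation": [0, 0, 0.24]},
    {"slide": [0, 0, 75], "rotation": [0, 0, 0.345]},
    {"slide": [0, 0, 110], "rotation": [0, 0, 0.345]},
    {"slide": [0, 0, 110], "rotation": [0, 0, 0.345]}
  ]
}}

```text
time_s: 35.0
eef_pos: [0.4596, 0.226, 0.0703]
ee_rot: [-0.003, 0.707, 0.707, -0.004]
wrist_force: [0.2, -0.4, 0.6]
width: 0.019
gripper_force: 24.6
```

Request:
{"api": "play_rows", "payload": {
  "moves": [
    {"slide": [0, 0, 5], "rotation": [0, 0, 0]},
    {"slide": [0, 0, 10], "rotation": [0, 0, 0]},
    {"slide": [0, 0, 10], "rotation": [0, 0, 0]},
    {"slide": [0, 0, 10], "rotation": [0, 0, 0]}
  ]
}}

```text
time_s: 35.4
eef_pos: [0.4636, 0.227, 0.0648]
ee_rot: [0.001, 0.707, 0.707, 0.001]
wrist_force: [-0.1, 0.2, -1.4]
width: 0.0193
gripper_force: 24.6
```

```bash
python3 go.py 0.462 0.2275 0.0357 0
python3 - <<'E'
from h import *
im=read_camera("scene")[:,:,::-1]; x,y=230,205; a=cv2.resize(im[y-40:y+40,x-40:x+40],None,fx=5,fy=5,interpolation=cv2.INTER_CUBIC)
cv2.imwrite("pics/a9.png",a)
p=state()["eef_pos"]
for z in (-.0237,.0): print(((proj("scene",p+[0,0,z])-[190,165])*5).round())
E
```

```text
35.4 [0.4636 0.227  0.0648] w 0.0193 g 24.6 [-0.1  0.2 -1.4] q [ 0.24  0.69  1.85 -0.    0.61  0.24]
[ 0.4 -1.6 29.1] [ 0.002 -0.001  0.   ]
[185. 177.]
[182. 141.]
```

View pics/a9.png

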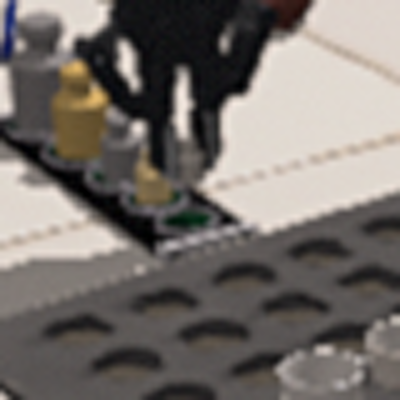

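The smallest weight is upright in the jaws at crop (187,165), over the free seat. I'll lower it.

Request:
{"api": "play_rows", "payload": {
  "moves": [
    {"slide": [0.5, -1, 8], "rotation": [0, 0, 0]},
    {"slide": [0.5, -1, 16], "rotation": [0, 0, 0]},
    {"slide": [0.5, -1, 21], "rotation": [0, 0, 0]},
    {"slide": [0.5, -1, 24], "rotation": [0, 0, 0]},
    {"slide": [0.5, -1, 25.5], "rotation": [0, 0, 0]}
  ]
}}

```text
time_s: 35.95
eef_pos: [0.4617, 0.2273, 0.0374]
ee_rot: [-0.0, 0.707, 0.707, -0.0]
wrist_force: [0.6, -0.2, -0.2]
width: 0.0188
gripper_force: 24.6
```

Request:
{"api": "play_rows", "payload": {
  "moves": [
    {"slide": [0, 0, 0.5], "rotation": [0, 0, 0]},
    {"slide": [0, 0, 1], "rotation": [0, 0, 0]},
    {"slide": [0, 0, 1], "rotation": [0, 0, 0]},
    {"slide": [0, 0, 1], "rotation": [0, 0, 0]}
  ]
}}

```text
time_s: 36.35
eef_pos: [0.462, 0.2274, 0.0373]
ee_rot: [0.0, 0.707, 0.707, 0.0]
wrist_force: [0.4, -0.3, -0.3]
width: 0.0191
gripper_force: 24.6
```

Request:
{"api": "play_rows", "payload": {
  "moves": [
    {"slide": [0, 0, 0.4], "rotation": [0, 0, 0]},
    {"slide": [0, 0, 0.8], "rotation": [0, 0, 0]},
    {"slide": [0, 0, 1.2], "rotation": [0, 0, 0]},
    {"slide": [0, 0, 1.2], "rotation": [0, 0, 0]}
  ]
}}

```text
time_s: 36.75
eef_pos: [0.4619, 0.2273, 0.0359]
ee_rot: [0.0, 0.707, 0.707, -0.0]
wrist_force: [-0.1, 0.6, -0.8]
width: 0.019
gripper_force: 24.6
```

Request:
{"api": "play_rows", "payload": {
  "moves": [
    {"slide": [0, 0, 0.3], "rotation": [0, 0, 0]},
    {"slide": [0, 0, 0.5], "rotation": [0, 0, 0]},
    {"slide": [0, 0, 0.5], "rotation": [0, 0, 0]},
    {"slide": [0, 0, 0.5], "rotation": [0, 0, 0]}
  ]
}}

```text
time_s: 37.15
eef_pos: [0.4619, 0.2274, 0.0357]
ee_rot: [0.0, 0.707, 0.707, 0.0]
wrist_force: [-1.0, -0.9, 4.8]
width: 0.0189
gripper_force: 25.0
```

Contact is felt, so I'll open, lift and move well clear toward the right.

Request:
{"api": "play_rows", "payload": {
  "moves": [
    {"slide": [0, 0, 0], "rotation": [0, 0, 0]},
    {"slide": [0, 0, 0], "rotation": [0, 0, 0]},
    {"slide": [0, 0, 0], "rotation": [0, 0, 0]},
    {"slide": [0, 0, 0], "rotation": [0, 0, 0]}
  ],
  "gripper": 0.5
}}

```text
time_s: 37.55
eef_pos: [0.4619, 0.2273, 0.0352]
ee_rot: [-0.0, 0.707, 0.707, -0.0]
wrist_force: [-0.2, -0.2, -1.1]
width: 0.0426
gripper_force: 0.0
```

Request:
{"api": "play_rows", "payload": {
  "moves": [
    {"slide": [0, 0, -10], "rotation": [0, 0, 0]},
    {"slide": [0, 0, -40], "rotation": [0, 0, 0]},
    {"slide": [0, 0, -80], "rotation": [0, 0, 0]},
    {"slide": [0, 0, -125], "rotation": [0, 0, 0]},
    {"slide": [0, 0, -170], "rotation": [0, 0, 0]}
  ]
}}

```text
time_s: 38.05
eef_pos: [0.4613, 0.2272, 0.2075]
ee_rot: [-0.0, 0.707, 0.707, -0.0]
wrist_force: [1.5, -0.1, 0.2]
width: 0.0428
gripper_force: 0.0
```

Request:
{"api": "play_rows", "payload": {
  "moves": [
    {"slide": [-40, 0, 0], "rotation": [0, 0, 0]},
    {"slide": [-80, 0, 0], "rotation": [0, 0, 0]},
    {"slide": [-120, 0, 0], "rotation": [0, 0, 0]},
    {"slide": [-160, 0, 0], "rotation": [0, 0, 0]},
    {"slide": [-200, 0, 0], "rotation": [0, 0, 0]}
  ]
}}

```text
time_s: 38.55
eef_pos: [0.4616, 0.026, 0.2062]
ee_rot: [0.0, 0.707, 0.707, 0.0]
wrist_force: [0.7, -0.5, 0.1]
width: 0.0427
gripper_force: 0.0
```

Request:
{"api": "play_rows", "payload": {
  "moves": [
    {"slide": [-40, 0, 0], "rotation": [0, 0, 0]},
    {"slide": [-75, 0, 0], "rotation": [0, 0, 0]},
    {"slide": [-90, 0, 0], "rotation": [0, 0, 0]},
    {"slide": [-90, 0, 0], "rotation": [0, 0, 0]},
    {"slide": [-90, 0, 0], "rotation": [0, 0, 0]}
  ]
}}

```text
time_s: 39.05
eef_pos: [0.4616, -0.0623, 0.2057]
ee_rot: [-0.0, 0.707, 0.707, 0.0]
wrist_force: [0.4, -1.3, -0.1]
width: 0.0427
gripper_force: 0.0
```

```bash
python3 go.py
python3 - <<'E'
from h import *
a=read_camera("top")[220:260,112:218,::-1]; b=read_camera("scene")[155:235,170:276,::-1]
k=dict(fx=5,fy=5,interpolation=cv2.INTER_CUBIC)
cv2.imwrite("pics/f.png",np.vstack([cv2.resize(a,None,**k)[:,:530],cv2.resize(b,None,**k)]))
E
```

```text
39.05 [ 0.4616 -0.0623  0.2057] w 0.0427 g 0.0 [ 0.4 -1.3 -0.1] q [-0.38  0.38  1.87  0.    0.89 -0.37]
```

View pics/f.png

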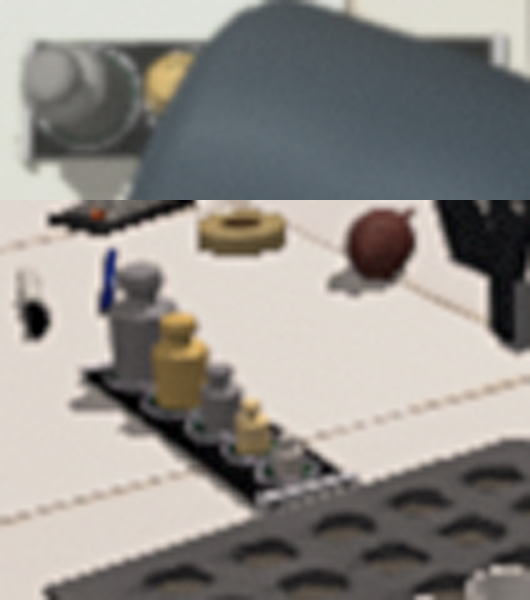

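The final crop shows five weights upright on the rail in falling size, with the gripper clear. I'll hand the job in.

```bash
python3 -c "
from bench import *
print(close_job())"
```

```text
the job is handed in; nothing more can be done
None
```

I set all four weights down upright in seats 1–4 in falling size and handed the job in at about 39 s; no weight was dropped or knocked over, and the final scene view shows the full row standing, though the arm hid most of it from the top camera.

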